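# Make up two melt kits

### The job

Make up the kits for the two pours: on the green board the dark crucible, the copper bar and the tin puck, and on the blue board the white crucible and the aluminium bar, each inside its painted outline (large ring for a crucible, rectangle for a bar lying flat along it, small ring for the puck), flat or upright and let go. Set the crucibles down gently, never dropping them, and leave the kiln post, the firebrick and the flux jar where they stand.

Things in the scene. Friction and masses are not known exactly. Their poses are not given: they have to be found in the camera images.
- green_board: Green flat board, 180 mm (its x axis) by 200 mm (y), 12 mm thick, fixed to the bench, no rim. Origin: centre of the underside, z up, so its top is at z = 12 mm. Painted outlines on top, centres in the board's frame: a 46 x 100 mm rectangle for the bar at x = -50, y = 0 mm (its long side along the board's y axis); a ring of 76 mm outside diameter for the crucible at x = +45, y = +50 mm; a ring of 62 mm outside diameter for the puck at x = +45, y = -50 mm.
- blue_board: Blue flat board, 180 mm (its x axis) by 200 mm (y), 12 mm thick, fixed to the bench, no rim. Origin: centre of the underside, z up, so its top is at z = 12 mm. Painted outlines on top, centres in the board's frame: a 46 x 100 mm rectangle for the bar at x = -50, y = 0 mm (its long side along the board's y axis); a ring of 76 mm outside diameter for the crucible at x = +45, y = +50 mm. No outline for a puck.
- dark_crucible: Dark grey graphite crucible, an open round cup, 54 mm outside diameter, 60 mm tall, straight-sided above 18 mm, tapering below that to a 46 mm foot; wall 5 mm, inner floor 7 mm up. Loose, about 180 g, standing upright on the bench. Origin: centre of the underside, z up.
- white_crucible: White clay crucible, an open round cup, 54 mm outside diameter, 60 mm tall, straight-sided above 18 mm, tapering below that to a 46 mm foot; wall 5 mm, inner floor 7 mm up. Loose, about 180 g, standing upright on the bench. Origin: centre of the underside, z up.
- copper_bar: Reddish copper bar, 80 mm long (its x axis), 28 mm wide (y), 22 mm high (z), with two thin dark lines across its top; the ends are alike. Loose, lying flat on the bench at any yaw. Origin: centre of the underside. About 430 g.
- aluminium_bar: Silvery aluminium bar, 80 mm long (its x axis), 28 mm wide (y), 22 mm high (z), with two thin dark lines across its top; the ends are alike. Loose, lying flat on the bench at any yaw. Origin: centre of the underside. About 140 g.
- tin_puck: Grey tin puck, a solid disc 40 mm in diameter and 20 mm high, loose, lying flat on the bench, about 180 g. Origin: centre of the underside, z up.
- kiln_post: Bystander: tan square kiln post, 38 x 38 x 45 mm high, loose among the stock, with a dark dot on its top. Origin: centre of the underside.
- firebrick: Bystander: buff half firebrick, 114 (x) x 64 (y) x 60 mm high, loose at the far side. Origin: centre of the underside.
- flux_jar: Bystander: green glass jar with a black cap, 64 mm in diameter, 85 mm high, loose at the far side. Origin: centre of the underside.
Things that resemble listed ones, but are neither listed nor needed, are in the scene too. Leave any purple or yellow look-alike of the copper_bar alone. Several things look just like the aluminium_bar: the one meant starts farthest to the robot's left.

How it is judged:
At the end, for the whole second after the job is handed in: Each item at rest on its board, centre within 12.5 mm of its outline's centre along each board axis, underside within 5 mm of the board's top, tilted under 0.12 rad; bars along their rectangles within 0.26 rad; kiln post, firebrick and jar within 20 mm of their starts (x of dark_crucible in the frame of green_board between 0.0325 and 0.0575 m and y of dark_crucible in the frame of green_board between 0.0375 and 0.0625 m and z of dark_crucible in the frame of green_board between 0.007 and 0.017 m and angle between each of dark_crucible, copper_bar, tin_puck, white_crucible, aluminium_bar's own z axis and vertical below 0.12 rad and linear speed of each of dark_crucible, copper_bar, tin_puck, white_crucible, aluminium_bar below 0.02 m/s and x of copper_bar in the frame of green_board between -0.0625 and -0.0375 m and y of copper_bar in the frame of green_board between -0.0125 and 0.0125 m and z of copper_bar in the frame of green_board between 0.007 and 0.017 m and angle between the x axis of copper_bar and the y axis of green_board, either way round below 0.26 rad and x of tin_puck in the frame of green_board between 0.0325 and 0.0575 m and y of tin_puck in the frame of green_board between -0.0625 and -0.0375 m and z of tin_puck in the frame of green_board between 0.007 and 0.017 m and x of white_crucible in the frame of blue_board between 0.0325 and 0.0575 m and y of white_crucible in the frame of blue_board between 0.0375 and 0.0625 m and z of white_crucible in the frame of blue_board between 0.007 and 0.017 m and x of aluminium_bar in the frame of blue_board between -0.0625 and -0.0375 m and y of aluminium_bar in the frame of blue_board between -0.0125 and 0.0125 m and z of aluminium_bar in the frame of blue_board between 0.007 and 0.017 m and angle between the x axis of aluminium_bar and the y axis of blue_board, either way round below 0.26 rad and distance of each of kiln_post, firebrick, flux_jar from where it was at the start of the episode below 0.02 m); the robot touches nothing.
It fails at once if the kiln post is pushed more than 20 mm from its place (distance of kiln_post from where it was at the start of the episode above 0.02 m).
It fails at once if the firebrick is pushed more than 20 mm from its place (distance of firebrick from where it was at the start of the episode above 0.02 m).
It fails at once if the flux jar is pushed more than 20 mm from its place (distance of flux_jar from where it was at the start of the episode above 0.02 m).
It fails at once if the dark crucible is dropped: unheld with its underside more than 40 mm above the bench (height (world z) of dark_crucible above 0.04 m and contact force between the fingers and dark_crucible below 0.05 N).
It fails at once if the white crucible is dropped: unheld with its underside more than 40 mm above the bench (height (world z) of white_crucible above 0.04 m and contact force between the fingers and white_crucible below 0.05 N).
It also fails if it takes over 136 s, if anything falls off the work surface, if the arm or the gripper's body presses on something with over 40 N, if the wrist force passes 120 N, or if a joint passes its speed limit or range.

### The arm

A 6-joint arm with a two-finger parallel gripper is mounted at the origin on the work surface. World frame = base frame: x ahead of the robot, y to its left, z up, the work surface at z = 0. Lengths are in m, angles in rad, forces in N, time in s.
With the tool pointing down it reaches from about 0.425 to 0.95 m from the base axis. Payload 3.5 kg.
Tool frame: the origin (TCP) lies between the finger pads; the fingertips stand 8 mm ahead of it and the grasp point (between the pads) lies 11 mm behind it; z points along the fingers, y is the direction in which the jaws open and shut (so a half turn about z gives the same grasp; the last joint's range is limited). The gripper opens to 85 mm and grips with 20 to 120 N. Pads are 22 mm wide; open, the fingers measure 114 mm over their backs; the gripper's body (76 mm by 85 mm) begins 54 mm behind the grasp point. The pads swing forward as they close: fully open they stand 13 mm farther back than shut.
Start: joints at [-1.401, 0.286, 1.577, -0, 1.279, -0.15], TCP at [0.212, -0.641, 0.239] pointing down, gripper open.
Joint ranges: [-2.77, 2.77], [-0.9, 2.22], [0.21, 2.48], [-1.53, 4.67], [0.24, 2.81], [-2.84, 2.84]. Speed limits (rad/s): [2.79, 2.79, 3.14, 3.14, 3.14, 3.14].

### API

Orientations are given as a unit quaternion [w, x, y, z].
In Python, from plant import manip gives the robot as it stands. The module is installed in compiled form; this text tells all that it offers.
- The arm moves only by the tool move_arm, never from a script. Its argument "motion" is a list of rows, each a list of 7 numbers: the shift along the tool's x, y, z in m, then the turn, a rotation vector about the tool's x, y, z in rad, then the opening, from 0 (shut) to 1 (fully open). In form: [[x, y, z, rx, ry, rz, jaw], ...]. A call has 1 to 8 rows; each row is the pose to reach, as a shift and turn from the pose commanded when the call began, along the tool's axes at that moment; what a row does not reach only later rows make up. A row lasts 1/12 s, in which the tool goes at most 41.7 mm and 7.16 degrees, less where a joint would pass 70% of its speed; a pose out of reach is approached as far as the arm can. A call with a gripper value outside its range is refused whole. The fingers move at their own pace and stop on an object; "force" is the grip in N (left out, the last holds). Time passes only in rows, so rows that repeat a pose let the fingers close. It gives the time, the measured TCP pose, the force and the opening at its end, in the units of the state.
- manip.state(): the state, without advancing time (a new reading comes with each control period).
- manip.get_image(name): name is "scene" or "top"; returns the picture (480x640x3 uint8, red, green, blue); there is no depth.
- manip.camera_info(name): a dict with "intrinsics" (3x3 intrinsics, pixels), "k1" (the pictures are not rectified: a ray, as slopes to the right and down, at radius r is drawn at 1 + k1 r^2 times it, then the intrinsics apply), "R" (3x3) and "t" (3): a world point X has camera coordinates R X + t. Camera axes: x right, y down, z forward; pixel columns grow to the right and rows downward; lengths in m; the calibration is good to about 2 mm. A picture is of the moment at which its call begins. camera_info takes no time and is no camera call.
- manip.job_done(): hands the job in, once; it reports no verdict.
The state is a dict: "time_s": time; "qpos": joint angles; "joint_velocities": joint speeds; "tau": joint torques, N m; "tcp_pos": TCP position; "tool_rot": TCP orientation; "ft_force": force on the tool from outside, world axes, zero at the start; "torque": the same for the moment, N m; "finger_gap": finger opening in m.
Only numpy, scipy, OpenCV 4.12 (cv2) and the standard library are available. Lean on these libraries where they do the work, as an engineer would, in place of code of your own. Each camera call takes 0.05 s, during which the arm holds its last target.

## Working session

There is one attempt and no reset: what is moved stays moved. The work goes in short steps, Python scripts to look and compute and a tool call to move; the robot and the scene stay as the last step left them, time stands still between calls to the robot, and variables do not carry over. Pictures are saved under pics/ and viewed, and the job is handed in when it is done.

Besides the shell and the picture viewer there is one more tool, called after "Request:" by a JSON object that holds its "op" and its "data". move_arm: Moves the arm, as the interface text tells. Its arguments: {"type":"object","properties":{"motion":{"type":"array","items":{"type":"array","items":{"type":"number"}}},"force":{"type":"number"}},"required":["motion"]}

```bash
mkdir -p pics; ls; python3 - <<'E'
from plant import manip
import cv2
for n in ("scene","top"):
    im=manip.get_image(n); cv2.imwrite(f"pics/{n}0.png",im[:,:,::-1])
    print(n,manip.camera_info(n))
print(manip.state())
E
```

```text
pics
scene {'intrinsics': array([[548.45470958,   0.        , 330.70269913],
       [  0.        , 548.45470958, 241.31654129],
       [  0.        ,   0.        ,   1.        ]]), 'k1': 0.024046525084292003, 'R': array([[-0.65999419,  0.75107749,  0.01703773],
       [ 0.48159138,  0.44037709, -0.75771879],
       [-0.57660855, -0.49188477, -0.65235876]]), 't': array([ 0.36946539, -0.24229454,  1.3558028 ])}
top {'intrinsics': array([[456.22146874,   0.        , 322.04031534],
       [  0.        , 456.22146874, 241.82264092],
       [  0.        ,   0.        ,   1.        ]]), 'k1': -0.11471390366955742, 'R': array([[-4.07486553e-04, -9.99938544e-01,  1.10788757e-02],
       [-9.81728496e-01, -1.70814539e-03, -1.90279378e-01],
       [ 1.90286609e-01, -1.09539843e-02, -9.81667467e-01]]), 't': array([-0.01215383,  0.55522823,  0.76641815])}
{'time_s': 0.1, 'qpos': array([-1.40097202e+00,  2.87139266e-01,  1.57802267e+00, -7.05267993e-06,
        1.27859771e+00, -1.49999271e-01]), 'joint_velocities': array([-0.00114905, -0.00019261, -0.00396357,  0.0014623 , -0.00099357,
        0.00014999]), 'tau': array([ 3.16024953e-04, -4.07298732e+01, -2.93698597e+01, -1.55341031e-04,
        3.40330284e-03, -5.69773434e-06]), 'tcp_pos': array([ 0.21214847, -0.64019146,  0.2380483 ]), 'tool_rot': array([-1.08341259e-03,  9.87240592e-01,  1.59232033e-01, -1.41156280e-05]), 'ft_force': array([-0.61069629,  0.53019152,  1.5117367 ]), 'torque': array([ 0.0365539 , -0.0069363 , -0.00294105]), 'finger_gap': 0.08552775472758449}
```

View pics/scene0.png

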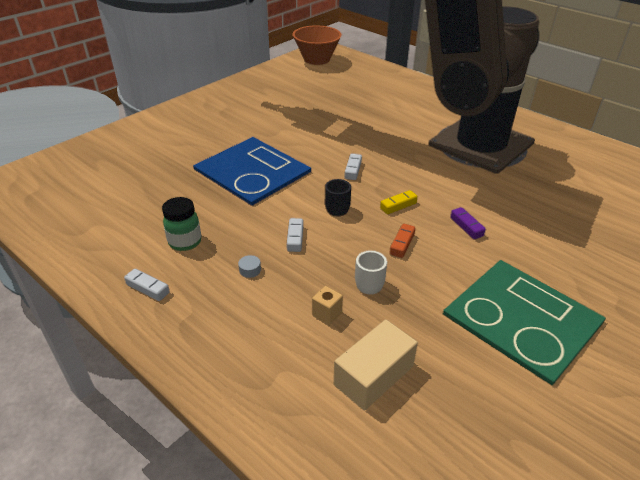

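View pics/top0.png

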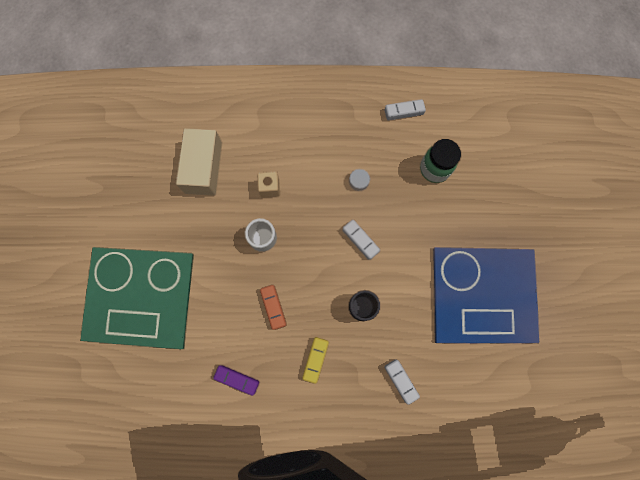

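The top view has +x up and +y to the left. The copper bar is at (272,307) and the yellow and purple bars are decoys. There are three silvery bars at (360,239), (405,109) and (402,381); the leftmost is (360,239). Crucibles are at (260,235) and (364,306), the puck is at (360,180), and the boards are at the left (green) and right (blue).

```bash
cat > h.py <<'E'
from plant import manip
import numpy as np, cv2
from scipy.spatial.transform import Rotation as Ro
def ray(n,px,z):
    c=manip.camera_info(n);K=c["intrinsics"];R=c["R"];t=c["t"];k=c["k1"]
    px=np.atleast_2d(np.asarray(px,float))
    d=(px-K[[0,1],[2,2]])/K[0,0]; u=d.copy()
    for _ in range(20): u=d/(1+k*(u**2).sum(1,keepdims=True))
    C=-R.T@t; w=np.c_[u,np.ones(len(u))]@R
    s=(z-C[2])/w[:,2]; return (C+w*s[:,None])[:,:2], C
def plan(x,y,z,yaw,st=None):
    """shift/turn in tool axes; yaw = desired angle of jaw axis (tool y) in world, mod pi"""
    st=st or manip.state(); q=st["tool_rot"]; R=Ro.from_quat([q[1],q[2],q[3],q[0]])
    d=R.inv().apply(np.array([x,y,z])-st["tcp_pos"])
    y0=R.as_matrix()[:,1]; a=np.arctan2(y0[1],y0[0])
    outs=[]
    dy=(yaw-a+np.pi/2)%np.pi-np.pi/2
    for dd in (dy,dy-np.pi*np.sign(dy)):
        # target: exactly down
        yy=np.array([np.cos(a+dd),np.sin(a+dd),0]);zz=np.array([0,0,-1.]);xx=np.cross(yy,zz)
        T=Ro.from_matrix(np.c_[xx,yy,zz]); outs.append((R.inv()*T).as_rotvec().round(3))
    print("t",round(st["time_s"],2),"tcp",st["tcp_pos"].round(4),"jaw",round(a,3),"q6",st["qpos"].round(2),"gap",round(st["finger_gap"],4),"F",st["ft_force"].round(1))
    print(" shift",d.round(4)," turn",outs[0]," or",outs[1])
E
cat > meas.py <<'E'
from h import *
import sys
def measure(top):
    im=top; hsv=cv2.cvtColor(im,cv2.COLOR_RGB2HSV); H,S,V=[hsv[:,:,i].astype(int) for i in range(3)]
    def comps(m,amin):
        m=cv2.morphologyEx(m.astype(np.uint8)*255,cv2.MORPH_OPEN,np.ones((3,3)))
        cs,_=cv2.findContours(m,cv2.RETR_EXTERNAL,cv2.CHAIN_APPROX_NONE)
        return [c[:,0,:] for c in cs if cv2.contourArea(c)>amin]
    def box(name,c,h):
        P,C=ray("top",c,h)
        (cx,cy),(w,l),a=cv2.minAreaRect((P*1000).astype(np.float32)); a=np.deg2rad(a)
        if w<l: w,l=l,w; a+=np.pi/2
        p=np.array([cx,cy])/1000; p=p+(p-C[:2])*h/(2*C[2])
        print(name,"px",c.mean(0).round(),"xy",p.round(4),"size",round(w),round(l),"long-axis yaw",round((a+np.pi/2)%np.pi-np.pi/2,3))
    for n,m,h in [("copper",(S>130)&((H<9)|(H>174))&(V>90),.022),("grey",(S<45)&(V>110),.022),("dark",(V<45),.06),("tan",(H>10)&(H<25)&(S>100)&(V>190),.045)]:
        for c in comps(m,150):
            if c[:,1].mean()<80 or c[:,1].mean()>430: continue
            box(n,c,h)
    for n,m in [("green",(H>65)&(H<95)&(S>100)),("blue",(H>100)&(H<125)&(S>120))]:
        cs=max(comps(m,3000),key=len)
        box(n,cs,.012)
        fill=np.zeros(im.shape[:2],np.uint8); cv2.drawContours(fill,[cs[:,None]],-1,255,-1)
        fill=cv2.erode(fill,np.ones((7,7)))
        w=((fill>0)&(V>120)&(S<120)).astype(np.uint8)*255
        for c in [c for c in cv2.findContours(w,cv2.RETR_EXTERNAL,cv2.CHAIN_APPROX_NONE)[0] if cv2.contourArea(c)>200]:
            c=c[:,0,:]; P,_=ray("top",c,.012); (cx,cy),(w_,l),a=cv2.minAreaRect((P*1000).astype(np.float32))
            print("   outline px",c.mean(0).round(),"xy",round(cx/1000,4),round(cy/1000,4),"size",round(w_),round(l),"ang",round(a,1))
if __name__=="__main__":
    measure(cv2.imread(sys.argv[1])[:,:,::-1].copy())
E
python3 meas.py pics/top0.png; python3 -c "
from h import *
print(ray('top',[0,0],0)[1],ray('scene',[0,0],0)[1])
for n,p,z in [('top',(364,306),.06),('top',(260,235),.06),('scene',(338,187),.06),('scene',(371,262),.06),('top',(360,179),.02),('scene',(250,263),.02)]: print(n,p,ray(n,p,z)[0])"
```

```text
grey px [403. 382.] xy [ 0.3052 -0.1579] size 78 27 long-axis yaw 0.537
grey px [361. 239.] xy [ 0.5698 -0.0867] size 80 27 long-axis yaw 0.711
grey px [260. 231.] xy [0.5804 0.1066] size 55 54 long-axis yaw -1.569
grey px [359. 178.] xy [ 0.6905 -0.0854] size 37 36 long-axis yaw -1.565
grey px [404. 108.] xy [ 0.8429 -0.1825] size 78 27 long-axis yaw -1.383
dark px [366. 305.] xy [ 0.4435 -0.0914] size 42 38 long-axis yaw -0.002
dark px [445. 154.] xy [ 0.7344 -0.2508] size 63 55 long-axis yaw -0.794
green px [138. 308.] xy [0.4578 0.3394] size 200 177 long-axis yaw 1.514
   outline px [164. 275.] xy 0.5002 0.2866 size 62 62 ang 65.6
[ 0.39923932 -0.00280934  0.85815089] [1.14229946 0.49610258 0.69458386]
top (364, 306) [[ 0.44019329 -0.08477335]]
top (260, 235) [[0.56618902 0.09924219]]
scene (338, 187) [[ 0.44618023 -0.08172862]]
scene (371, 262) [[0.57563283 0.10387071]]
top (360, 179) [[ 0.68537541 -0.08550084]]
scene (250, 263) [[ 0.68865461 -0.0801073 ]]Traceback (most recent call last):
  File "meas.py", line 29, in <module>
    measure(cv2.imread(sys.argv[1])[:,:,::-1].copy())
    ~~~~~~~^^^^^^^^^^^^^^^^^^^^^^^^^^^^^^^^^^^^^^^^^^
  File "meas.py", line 20, in measure
    cs=max(comps(m,3000),key=len)
ValueError: max() iterable argument is empty
```

```bash
python3 - <<'E'
import cv2
im=cv2.imread("pics/top0.png");h=cv2.cvtColor(im,cv2.COLOR_BGR2HSV)
for n,(u,v) in dict(cop=(272,307),cop2=(268,295),green=(130,295),blue=(490,290),kiln=(262,180),wood=(310,250),post=(270,190),whiterim=(248,228),dark=(350,306),darkin=(364,306),darkbg=(345,316)).items(): print(n,h[v,u])
big=cv2.resize(im[210:340,225:400],None,fx=4,fy=4,interpolation=cv2.INTER_NEAREST);cv2.imwrite("pics/z1.png",big)
big=cv2.resize(im[235:360,70:205],None,fx=4,fy=4,interpolation=cv2.INTER_NEAREST);cv2.imwrite("pics/z2.png",big)
E
```

```text
cop [  9 146 171]
cop2 [  9 148 172]
green [ 75 104 101]
blue [110 120 113]
kiln [ 19  88 174]
wood [ 15  99 154]
post [ 17 103 148]
whiterim [150   1 174]
dark [143  23  45]
darkin [165  12  42]
darkbg [ 15 106  99]
```

View pics/z1.png

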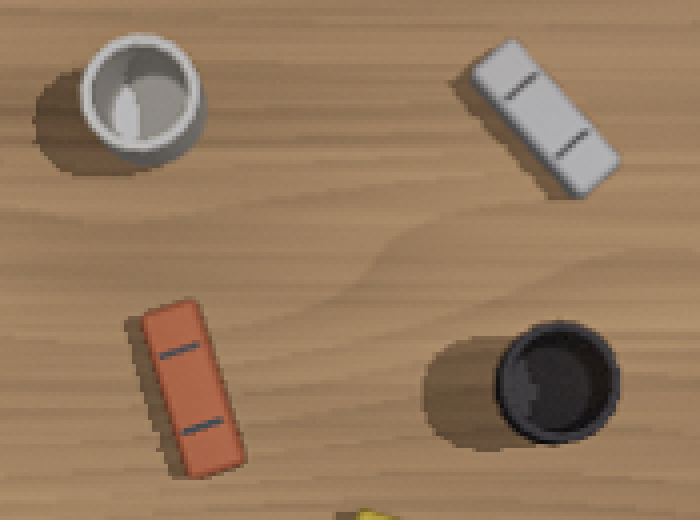

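The zoom shows the copper bar, the leftmost aluminium bar and both crucible rims clearly. The white rim centre is at about (260.2,232.9) px and the dark rim centre at about (364.2,304.9).

```bash
sed -i 's/(S>130)&((H<9)|(H>174))&(V>90)/(S>125)\&((H<12)|(H>174))\&(V>120)/; s/(H>65)&(H<95)&(S>100)/(H>60)\&(H<95)\&(S>70)\&(V>50)/; s/(H>100)&(H<125)&(S>120)/(H>100)\&(H<125)\&(S>80)\&(V>50)/; s/("dark",(V<45),.06)/("dark",(V<75)\&(S<80),.06)/; s/("tan".*190),.045)/("tan",(H>15)\&(H<24)\&(V>168)\&(S<100),.045)/' meas.py
python3 meas.py pics/top0.png; python3 -c "
from h import *
for n,p,z in [('top',(364.2,304.9),.06),('top',(260.2,232.9),.06),('scene',(338,187),.06),('scene',(371,262),.06)]: print(n,p,ray(n,p,z)[0])"
python3 - <<'E'
import cv2
im=cv2.imread("pics/scene0.png")
cv2.imwrite("pics/z3.png",cv2.resize(im[150:310,225:425],None,fx=4,fy=3.75,interpolation=cv2.INTER_NEAREST)) 
E
```

```text
copper px [273. 306.] xy [0.4417 0.0789] size 33 27 long-axis yaw 0.336
grey px [403. 382.] xy [ 0.3052 -0.1579] size 78 27 long-axis yaw 0.537
grey px [361. 239.] xy [ 0.5698 -0.0867] size 80 27 long-axis yaw 0.711
grey px [260. 231.] xy [0.5804 0.1066] size 55 54 long-axis yaw -1.569
grey px [359. 178.] xy [ 0.6905 -0.0854] size 37 36 long-axis yaw -1.565
grey px [404. 108.] xy [ 0.8429 -0.1825] size 78 27 long-axis yaw -1.383
dark px [365. 305.] xy [ 0.4426 -0.0877] size 53 50 long-axis yaw 1.567
dark px [446. 153.] xy [ 0.7353 -0.253 ] size 57 54 long-axis yaw -1.551
tan px [267. 181.] xy [0.6799 0.0927] size 34 34 long-axis yaw 0.08
tan px [196. 157.] xy [0.7308 0.2342] size 113 63 long-axis yaw -0.061
green px [137. 298.] xy [0.4579 0.3397] size 200 178 long-axis yaw 1.515
   outline px [132. 323.] xy 0.4083 0.3418 size 102 48 ang 86.9
   outline px [164. 275.] xy 0.5002 0.2866 size 62 62 ang 65.6
   outline px [113. 271.] xy 0.5052 0.3864 size 75 77 ang 0.2
blue px [480. 292.] xy [ 0.4625 -0.3242] size 200 176 long-axis yaw 1.551
   outline px [488. 322.] xy 0.412 -0.3224 size 102 47 ang 89.2
top (364.2, 304.9) [[ 0.44210179 -0.08515157]]
top (260.2, 232.9) [[0.57002983 0.0989831 ]]
scene (338, 187) [[ 0.44618023 -0.08172862]]
scene (371, 262) [[0.57563283 0.10387071]]
```

View pics/z3.png

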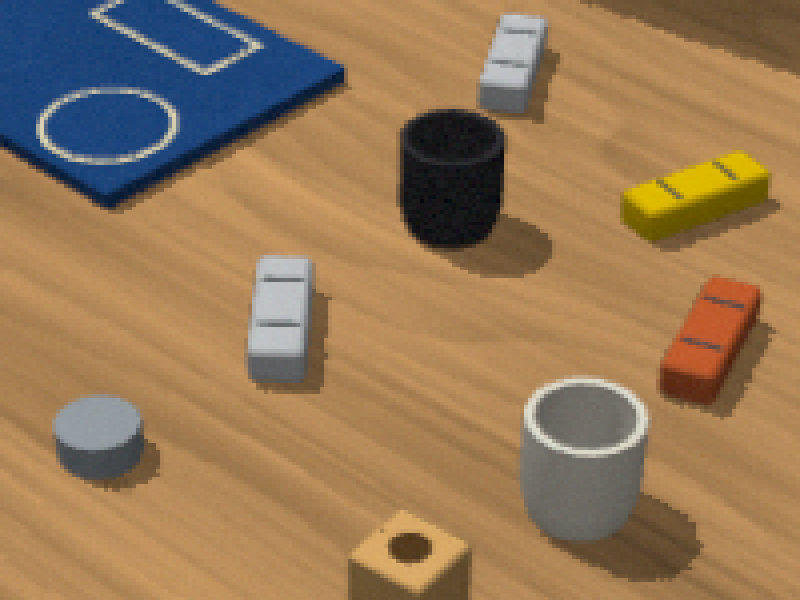

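```bash
python3 - <<'E'
from h import *
im=cv2.imread("pics/top0.png"); hsv=cv2.cvtColor(im,cv2.COLOR_BGR2HSV); H,S,V=[hsv[:,:,i].astype(int) for i in range(3)]
def big(m,roi,n,h):
    k=np.zeros(m.shape,np.uint8); x0,y0,x1,y1=roi; k[y0:y1,x0:x1]=m[y0:y1,x0:x1]*255
    k=cv2.morphologyEx(k,cv2.MORPH_CLOSE,np.ones((5,5)))
    c=max(cv2.findContours(k,cv2.RETR_EXTERNAL,cv2.CHAIN_APPROX_NONE)[0],key=cv2.contourArea)[:,0,:]
    P,C=ray(n,c,h); (cx,cy),s,a=cv2.minAreaRect((P*1000).astype(np.float32)); return c,np.array([cx,cy])/1e3,s,a,C
c,p,s,a,C=big((S>125)&(H<12)&(V>90),(250,280,292,335),"top",.022); print("copper",p+(p-C[:2])*.011/C[2],s,a)
print("blue ring top",big((S<110)&(V>125),(440,250,484,292),"top",.012)[1:4])
print("blue ring top px",ray("top",(460.5,270.5),.012)[0])
im=cv2.imread("pics/scene0.png"); hsv=cv2.cvtColor(im,cv2.COLOR_BGR2HSV); H,S,V=[hsv[:,:,i].astype(int) for i in range(3)]
w=(S<110)&(V>150)
for n,roi in dict(bring=(232,170,274,197),brect=(243,143,294,171),gcru=(511,322,567,368),gpuck=(463,295,505,328),grect=(504,275,575,322)).items():
    print(n,big(w,roi,"scene",.012)[1:4])
c,p,s,a,C=big((S>125)&((H<12))&(V>90),(385,220,420,258),"scene",.022); print("copper",p+(p-C[:2])*.011/C[2],s,a)
c,p,s,a,C=big((S<60)&(V>90),(285,215,306,254),"scene",.022); print("alu",p+(p-C[:2])*.011/C[2],s,a)
E
```

```text
copper [0.44108474 0.07915474] (79.06063842773438, 28.386945724487305) 18.188915252685547
blue ring top (array([ 0.50867487, -0.27461371]), (76.28062438964844, 74.48816680908203), 89.58972930908203)
blue ring top px [[ 0.50838525 -0.27449995]]
bring (array([ 0.52384637, -0.28216766]), (74.60594940185547, 40.40993118286133), 61.246986389160156)
brect (array([ 0.38479446, -0.32096249]), (103.31112670898438, 31.548221588134766), 82.80847930908203)
gcru (array([0.50669049, 0.38668906]), (75.34909057617188, 75.25469970703125), 69.09197235107422)
gpuck (array([0.50149228, 0.28716064]), (60.075836181640625, 61.341407775878906), 42.29976272583008)
grect (array([0.40905563, 0.34241254]), (99.72789001464844, 46.316287994384766), 86.81715393066406)
copper [0.44212635 0.07847937] (97.03585052490234, 29.571962356567383) 18.52956771850586
alu [ 0.56920205 -0.08527939] (98.16719818115234, 28.475753784179688) 43.574520111083984
```

Positions agree between views to a few mm. First I'll head for the copper bar: the jaw is already at the right yaw, and I'll go via (0.5,-0.05) to stay in reach.

Request:
{"op": "move_arm", "data": {"motion": [[0.229, -0.235, 0.044, 0, 0, 0, 1], [0.229, -0.235, 0.044, 0, 0, 0, 1], [0.229, -0.235, 0.044, 0, 0, 0, 1], [0.229, -0.235, 0.044, 0, 0, 0, 1], [0.229, -0.235, 0.044, 0, 0, 0, 1], [0.229, -0.235, 0.044, 0, 0, 0, 1], [0.229, -0.235, 0.044, 0, 0, 0, 1], [0.229, -0.235, 0.044, 0, 0, 0, 1]], "force": 60}}

```text
time_s: 0.77
tcp_pos: [0.356, -0.3433, 0.1945]
tool_rot: [-0.0, 0.987, 0.159, -0.0]
ft_force: [1.7, -0.0, 0.3]
finger_gap: 0.0852
```

Request:
{"op": "move_arm", "data": {"motion": [[0.229, -0.235, 0.044, 0, 0, 0, 1], [0.229, -0.235, 0.044, 0, 0, 0, 1], [0.229, -0.235, 0.044, 0, 0, 0, 1], [0.229, -0.235, 0.044, 0, 0, 0, 1], [0.229, -0.235, 0.044, 0, 0, 0, 1], [0.229, -0.235, 0.044, 0, 0, 0, 1], [0.229, -0.235, 0.044, 0, 0, 0, 1], [0.229, -0.235, 0.044, 0, 0, 0, 1]]}}

```text
time_s: 1.43
tcp_pos: [0.4995, -0.0482, 0.1508]
tool_rot: [-0.0, 0.987, 0.159, -0.0]
ft_force: [0.6, -0.2, 0.5]
finger_gap: 0.0852
```

```bash
python3 -c "
from h import *
plan(.4416,.0788,.10,-1.253); plan(.4416,.0788,.012,-1.253)"
```

```text
t 1.43 tcp [ 0.4995 -0.0482  0.1508] jaw -1.251 q6 [-0.3  -0.    2.07  0.    1.07  0.95] gap 0.0852 F [ 0.6 -0.2  0.5]
 shift [-0.0149 -0.1388  0.0509]  turn [-0.     0.     0.002]  or [-0.    -0.    -3.139]
t 1.43 tcp [ 0.4995 -0.0482  0.1508] jaw -1.251 q6 [-0.3  -0.    2.07  0.    1.07  0.95] gap 0.0852 F [ 0.6 -0.2  0.5]
 shift [-0.0149 -0.1388  0.1389]  turn [-0.     0.     0.002]  or [-0.    -0.    -3.139]
```

Request:
{"op": "move_arm", "data": {"motion": [[-0.015, -0.139, 0.05, 0, 0, 0, 1], [-0.015, -0.139, 0.05, 0, 0, 0, 1], [-0.015, -0.139, 0.05, 0, 0, 0, 1], [-0.015, -0.139, 0.05, 0, 0, 0, 1], [-0.015, -0.139, 0.08, 0, 0, 0, 1], [-0.015, -0.139, 0.11, 0, 0, 0, 1], [-0.015, -0.139, 0.13, 0, 0, 0, 1], [-0.015, -0.139, 0.138, 0, 0, 0, 1]]}}

```text
time_s: 2.1
tcp_pos: [0.4383, 0.0771, 0.0101]
tool_rot: [-0.001, 0.987, 0.16, -0.003]
ft_force: [-0.8, 0.1, -1.0]
finger_gap: 0.0854
```

```bash
python3 -c "
from h import *
plan(.4416,.0788,.012,-1.253)
im=manip.get_image('scene');cv2.imwrite('pics/g1.png',cv2.resize(im[150:330,320:520,::-1],None,fx=3,fy=3))"
```

```text
t 2.1 tcp [0.4383 0.0771 0.0101] jaw -1.25 q6 [-0.05  0.12  2.26 -0.    0.77  1.2 ] gap 0.0854 F [-0.8  0.1 -1. ]
 shift [ 0.0037 -0.0006 -0.0019]  turn [-0.002  0.006  0.003]  or [-0.01  -0.004 -3.139]
```

View pics/g1.png

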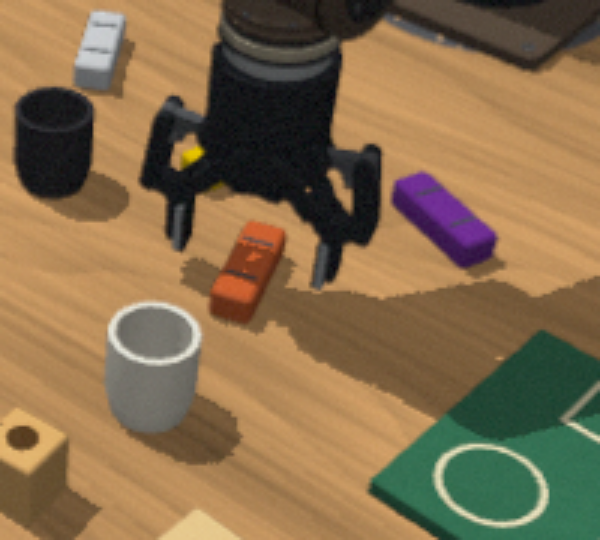

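The open jaws straddle the copper bar centrally, clear of everything, so I'll close them and lift.

Request:
{"op": "move_arm", "data": {"motion": [[0.003, 0, -0.002, 0, 0.006, 0.003, 0], [0.003, 0, -0.002, 0, 0.006, 0.003, 0], [0.003, 0, -0.002, 0, 0.006, 0.003, 0], [0.003, 0, -0.002, 0, 0.006, 0.003, 0], [0.003, 0, -0.002, 0, 0.006, 0.003, 0], [0.003, 0, -0.002, 0, 0.006, 0.003, 0], [0.003, 0, -0.002, 0, 0.006, 0.003, 0], [0.003, 0, -0.002, 0, 0.006, 0.003, 0]], "force": 60}}

```text
time_s: 2.82
tcp_pos: [0.4454, 0.0779, 0.017]
tool_rot: [-0.001, 0.988, 0.157, 0.004]
ft_force: [-2.4, 1.7, 6.3]
finger_gap: 0.0263
```

```bash
python3 -c "
from h import *
plan(.4087,.3421,.08,-.056)"
```

```text
t 2.82 tcp [0.4454 0.0779 0.017 ] jaw -1.255 q6 [-0.05  0.12  2.25  0.    0.77  1.2 ] gap 0.0263 F [-2.4  1.7  6.3]
 shift [ 0.0478 -0.2625 -0.0626]  turn [ 0.005 -0.007 -1.199]  or [-0.008 -0.006  1.943]
```

Request:
{"op": "move_arm", "data": {"motion": [[0, 0, -0.03, 0, 0, 0, 0], [0, 0, -0.06, 0, 0, -0.1, 0], [0.01, -0.04, -0.063, 0, 0, -0.22, 0], [0.02, -0.08, -0.063, 0, 0, -0.34, 0], [0.03, -0.12, -0.063, 0, 0, -0.46, 0], [0.035, -0.16, -0.063, 0, 0, -0.58, 0], [0.04, -0.2, -0.063, 0, 0, -0.7, 0], [0.045, -0.23, -0.063, 0, 0, -0.82, 0]]}}

```text
time_s: 3.48
tcp_pos: [0.4129, 0.3122, 0.0779]
tool_rot: [0.0, 0.841, 0.541, 0.002]
ft_force: [0.3, -0.6, -4.4]
finger_gap: 0.0264
```

```bash
python3 -c "
from h import *
plan(.4087,.3421,.08,-.056)
im=manip.get_image('scene');cv2.imwrite('pics/g2.png',im[:,:,::-1])"
```

```text
t 3.48 tcp [0.4129 0.3122 0.0779] jaw -0.427 q6 [ 0.45  0.14  2.08 -0.    0.92  0.88] gap 0.0264 F [ 0.3 -0.6 -4.4]
 shift [ 0.0255 -0.0162 -0.0021]  turn [ 0.004 -0.003 -0.371]  or [-0.004 -0.005  2.771]
```

View pics/g2.png

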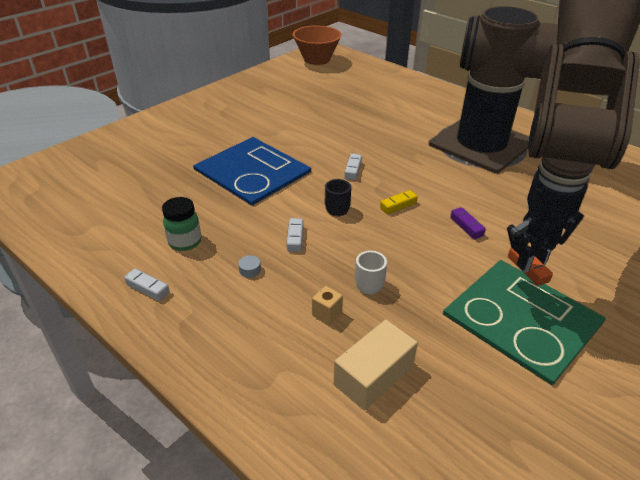

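The copper bar is held firmly near the green rectangle, so I'll finish the turn and descend.

Request:
{"op": "move_arm", "data": {"motion": [[0.01, -0.006, 0, 0, 0, -0.12, 0], [0.02, -0.012, 0, 0, 0, -0.24, 0], [0.0255, -0.016, 0, 0, 0, -0.371, 0], [0.0255, -0.016, 0, 0.004, -0.003, -0.371, 0], [0.0255, -0.016, 0.02, 0.004, -0.003, -0.371, 0], [0.0255, -0.016, 0.04, 0.004, -0.003, -0.371, 0], [0.0255, -0.016, 0.042, 0.004, -0.003, -0.371, 0], [0.0255, -0.016, 0.042, 0.004, -0.003, -0.371, 0]]}}

```text
time_s: 4.2
tcp_pos: [0.4096, 0.3385, 0.0347]
tool_rot: [-0.0, 0.73, 0.684, -0.002]
ft_force: [-0.5, -0.2, -4.0]
finger_gap: 0.0261
```

```bash
python3 -c "
from h import *
plan(.4087,.3421,.028,-.056)
im=manip.get_image('scene');cv2.imwrite('pics/g3.png',cv2.resize(im[200:400,420:640,::-1],None,fx=3,fy=3))"
```

```text
t 4.2 tcp [0.4096 0.3385 0.0347] jaw -0.065 q6 [ 0.5   0.24  2.05 -0.    0.85  0.57] gap 0.0261 F [-0.5 -0.2 -4. ]
 shift [ 0.0036 -0.0011  0.0067]  turn [-0.004  0.003 -0.009]  or [0.005 0.006 3.132]
```

View pics/g3.png

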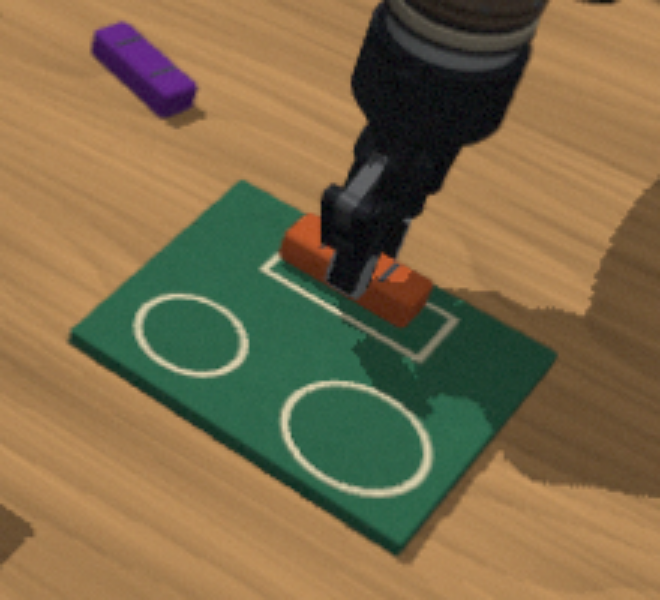

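Request:
{"op": "move_arm", "data": {"motion": [[0.0035, -0.001, 0.003, 0, 0, -0.009, 0], [0.0035, -0.001, 0.005, 0, 0, -0.009, 0], [0.0035, -0.001, 0.006, 0, 0, -0.009, 0], [0.0035, -0.001, 0.006, 0, 0, -0.009, 0]]}}

```text
time_s: 4.58
tcp_pos: [0.4108, 0.3437, 0.031]
tool_rot: [0.0, 0.726, 0.688, 0.001]
ft_force: [-0.0, -0.9, -4.4]
finger_gap: 0.0265
```

```bash
python3 -c "
from h import *
plan(.4087,.3421,.028,-.056)
im=manip.get_image('scene');cv2.imwrite('pics/g4.png',cv2.resize(im[200:400,420:640,::-1],None,fx=3,fy=3))"
```

```text
t 4.58 tcp [0.4108 0.3437 0.031 ] jaw -0.054 q6 [ 0.51  0.26  2.04 -0.    0.84  0.56] gap 0.0265 F [-0.  -0.9 -4.4]
 shift [-0.0017 -0.002   0.003 ]  turn [ 0.002 -0.     0.002]  or [ 1.00e-03  3.00e-03 -3.14e+00]
```

View pics/g4.png

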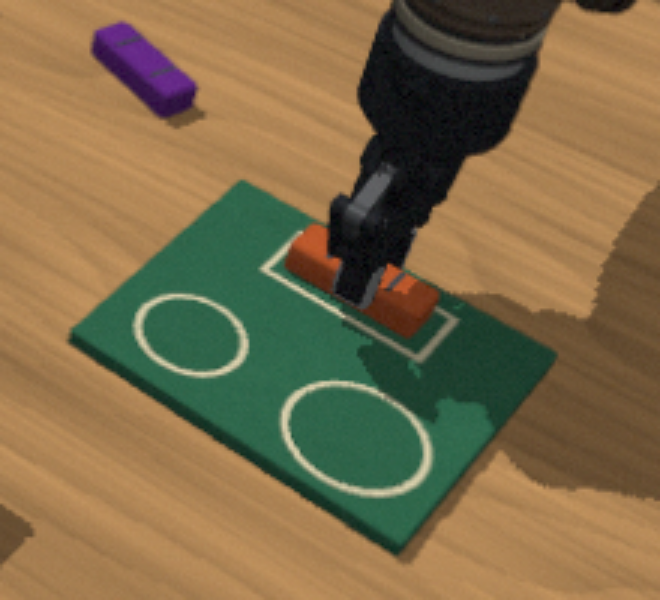

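Request:
{"op": "move_arm", "data": {"motion": [[-0.001, -0.002, 0.002, 0, 0, 0, 0], [-0.001, -0.002, 0.004, 0, 0, 0, 0], [-0.001, -0.002, 0.005, 0, 0, 0, 0], [-0.001, -0.002, 0.005, 0, 0, 0, 0], [-0.001, -0.002, 0.005, 0, 0, 0, 0]]}}

```text
time_s: 5.05
tcp_pos: [0.4092, 0.343, 0.029]
tool_rot: [0.0, 0.726, 0.688, 0.0]
ft_force: [-5.5, -4.9, 13.7]
finger_gap: 0.026
```

The bar has touched down on the board (+14 N), so I'll release and rise.

Request:
{"op": "move_arm", "data": {"motion": [[0, 0, -0.002, 0, 0, 0, 0.7], [0, 0, -0.002, 0, 0, 0, 0.7], [0, 0, -0.002, 0, 0, 0, 0.7], [0, 0, -0.002, 0, 0, 0, 0.7], [0, 0, -0.02, 0, 0, 0, 0.8], [0, 0, -0.06, 0, 0, 0, 1], [0, 0, -0.1, 0, 0, 0, 1], [0, 0, -0.1, 0, 0, 0, 1]]}}

```text
time_s: 5.72
tcp_pos: [0.4132, 0.3455, 0.1341]
tool_rot: [0.002, 0.726, 0.688, 0.008]
ft_force: [1.2, 1.1, 2.2]
finger_gap: 0.0853
```

```bash
python3 -c "
from h import *
plan(.5725,.1015,.125,1.5)
im=manip.get_image('top');cv2.imwrite('pics/t1.png',cv2.resize(im[200:400,60:340,::-1],None,fx=2.8,fy=2.8))"
```

```text
t 5.72 tcp [0.4132 0.3455 0.1341] jaw -0.054 q6 [ 0.51  0.09  2.01 -0.    1.03  0.56] gap 0.0853 F [1.2 1.1 2.2]
 shift [-0.2351  0.1721  0.0096]  turn [ 0.018  0.004 -1.554]  or [ 0.004 -0.018  1.588]
```

View pics/t1.png

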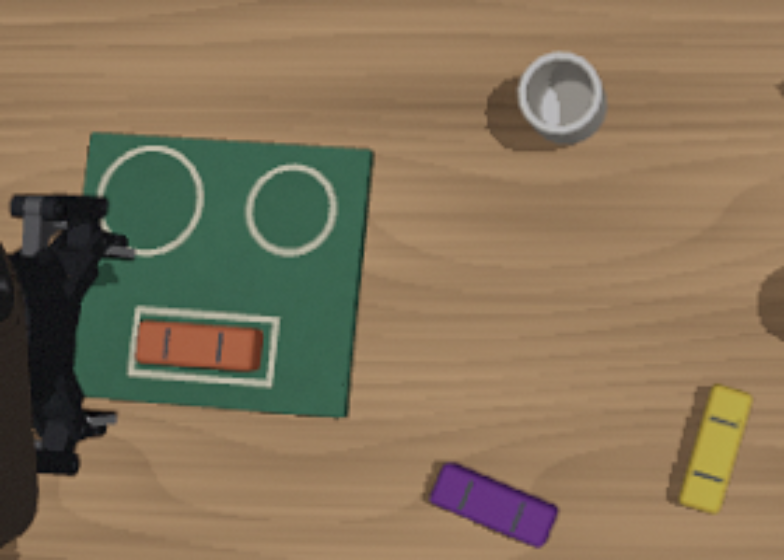

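The copper bar lies inside its rectangle at about (200,346) in the zoom. Next is the white crucible, with the jaw kept along x.

Request:
{"op": "move_arm", "data": {"motion": [[-0.235, 0.172, 0.01, 0, 0, 0, 1], [-0.235, 0.172, 0.01, 0, 0, 0, 1], [-0.235, 0.172, 0.01, 0, 0, 0, 1], [-0.235, 0.172, 0.01, 0, 0, 0, 1], [-0.235, 0.172, 0.01, 0, 0, 0, 1], [-0.235, 0.172, 0.01, 0, 0, 0, 1], [-0.235, 0.172, 0.01, 0, 0, 0, 1], [-0.235, 0.172, 0.01, 0, 0, 0, 1]]}}

```text
time_s: 6.43
tcp_pos: [0.5706, 0.0929, 0.1149]
tool_rot: [0.002, 0.728, 0.686, 0.0]
ft_force: [-0.2, -0.0, 0.8]
finger_gap: 0.0851
```

```bash
python3 -c "
from h import *
plan(.5725,.1015,.03,-.054)
im=manip.get_image('scene');cv2.imwrite('pics/w1.png',cv2.resize(im[140:340,280:480,::-1],None,fx=3,fy=3))"
```

```text
t 6.43 tcp [0.5706 0.0929 0.1149] jaw -0.06 q6 [-0.01  0.21  1.91 -0.    1.02  0.05] gap 0.0851 F [-0.2 -0.   0.8]
 shift [0.0088 0.0011 0.0849]  turn [ 0.003  0.002 -0.006]  or [ 3.000e-03 -4.000e-03  3.135e+00]
```

View pics/w1.png

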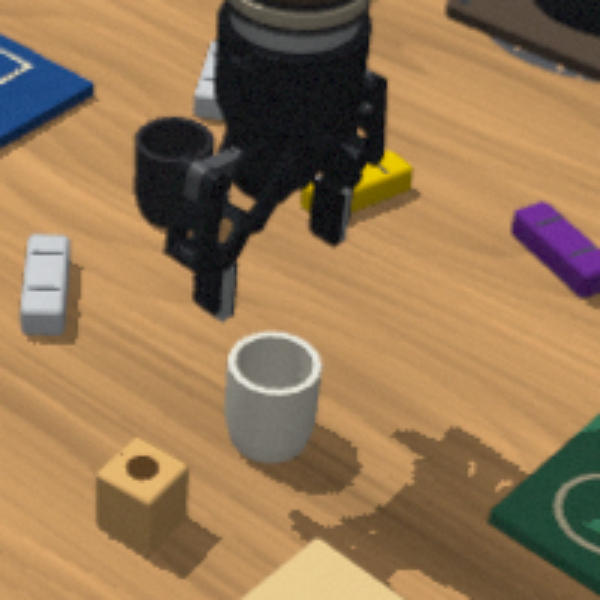

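Request:
{"op": "move_arm", "data": {"motion": [[0.006, 0.001, 0, 0, 0, 0, 1], [0.006, 0.001, 0.015, 0, 0, 0, 1], [0.006, 0.001, 0.03, 0, 0, 0, 1], [0.006, 0.001, 0.03, 0, 0, 0, 1], [0.006, 0.001, 0.03, 0, 0, 0, 1]]}}

```text
time_s: 6.9
tcp_pos: [0.5669, 0.1063, 0.0843]
tool_rot: [-0.001, 0.725, 0.689, -0.001]
ft_force: [0.0, 0.6, 0.5]
finger_gap: 0.0856
```

```bash
python3 -c "
from h import *
plan(.5725,.1015,.03,-.054)
im=manip.get_image('scene');cv2.imwrite('pics/w2.png',cv2.resize(im[140:340,280:480,::-1],None,fx=3,fy=3))
im=manip.get_image('top');cv2.imwrite('pics/w2t.png',cv2.resize(im[160:310,180:340,::-1],None,fx=4,fy=4))"
```

```text
t 6.9 tcp [0.5669 0.1063 0.0843] jaw -0.052 q6 [0.01 0.25 1.93 0.   0.97 0.06] gap 0.0856 F [0.  0.6 0.5]
 shift [-0.0045  0.006   0.0543]  turn [-0.003 -0.     0.002]  or [ 0.    -0.004 -3.139]
```

View pics/w2.png

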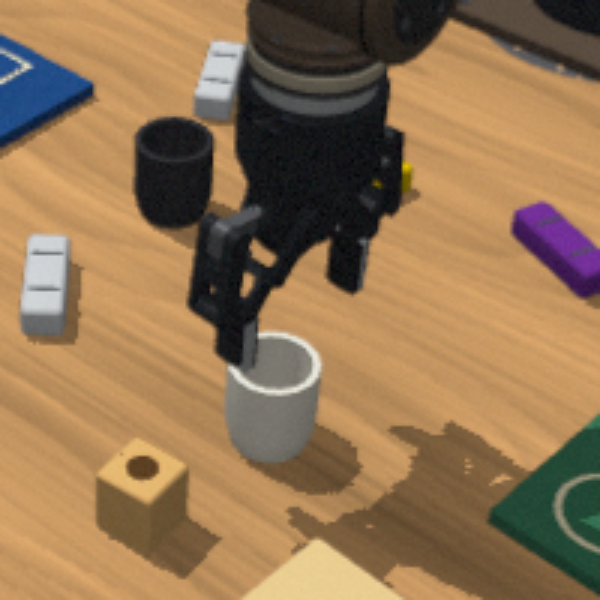

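View pics/w2t.png

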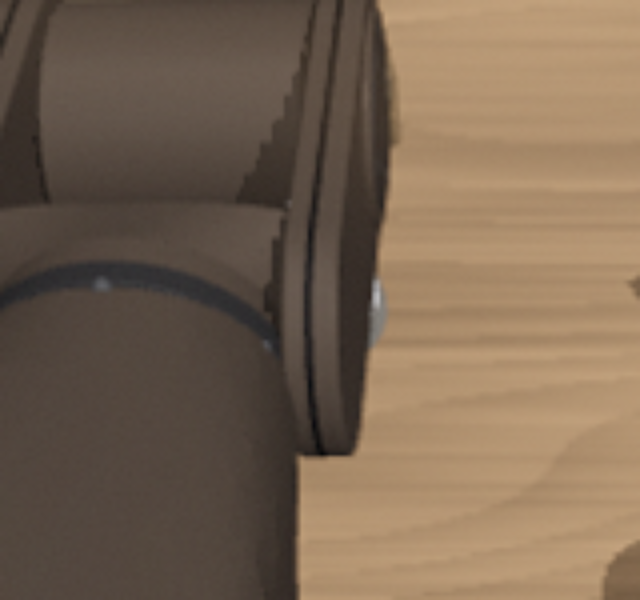

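```bash
python3 -c "
from h import *
for i in range(6):
  print(manip.state()['tcp_pos'].round(4), manip.state()['qpos'].round(4)); manip.get_image('top')
plan(.5725,.1015,.03,-.054)"
```

```text
[0.5687 0.1059 0.0863] [8.7000e-03 2.5000e-01 1.9245e+00 1.0000e-04 9.6560e-01 6.1000e-02]
[0.5691 0.1056 0.0867] [8.200e-03 2.496e-01 1.924e+00 1.000e-04 9.655e-01 6.090e-02]
[0.5693 0.1053 0.0869] [0.0078 0.2495 1.9238 0.     0.9654 0.0608]
[0.5694 0.1051 0.0869] [0.0074 0.2495 1.9237 0.     0.9654 0.0608]
[0.5694 0.105  0.0868] [ 0.0071  0.2496  1.9238 -0.      0.9654  0.0607]
[0.5693 0.1048 0.0867] [0.0069 0.2498 1.9239 0.     0.9654 0.0607]
t 7.3 tcp [0.5692 0.1047 0.0865] jaw -0.054 q6 [0.01 0.25 1.92 0.   0.97 0.06] gap 0.0855 F [ 0.5  0.2 -0.1]
 shift [-0.003   0.0033  0.0565]  turn [ 0.002 -0.     0.   ]  or [ 0.     0.004 -3.142]
```

Request:
{"op": "move_arm", "data": {"motion": [[-0.003, 0.003, 0, 0, 0, 0, 1], [-0.003, 0.003, 0, 0, 0, 0, 1], [-0.003, 0.003, 0.015, 0, 0, 0, 1], [-0.003, 0.003, 0.03, 0, 0, 0, 1], [-0.003, 0.003, 0.045, 0, 0, 0, 1], [-0.003, 0.003, 0.055, 0, 0, 0, 1], [-0.003, 0.003, 0.056, 0, 0, 0, 1], [-0.003, 0.003, 0.056, 0, 0, 0, 1]]}}

```text
time_s: 7.97
tcp_pos: [0.5714, 0.1013, 0.0292]
tool_rot: [-0.0, 0.726, 0.688, -0.0]
ft_force: [-0.0, -0.8, 0.3]
finger_gap: 0.0856
```

```bash
python3 -c "
from h import *
plan(.5725,.1015,.03,-.054)
im=manip.get_image('scene');cv2.imwrite('pics/w3.png',cv2.resize(im[140:340,280:480,::-1],None,fx=3,fy=3))"
```

```text
t 7.97 tcp [0.5714 0.1013 0.0292] jaw -0.054 q6 [ 0.    0.34  1.93 -0.    0.87  0.06] gap 0.0856 F [-0.  -0.8  0.3]
 shift [ 0.0002  0.0011 -0.0008]  turn [-0.  0. -0.]  or [0.000e+00 1.000e-03 3.141e+00]
```

View pics/w3.png

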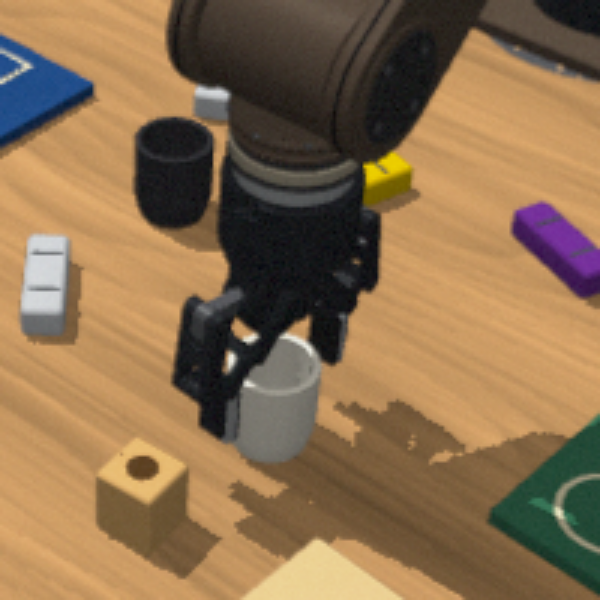

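The fingers straddle the white crucible, centred on it. Closing.

Request:
{"op": "move_arm", "data": {"motion": [[0, 0, 0, 0, 0, 0, 0], [0, 0, 0, 0, 0, 0, 0], [0, 0, 0, 0, 0, 0, 0], [0, 0, 0, 0, 0, 0, 0], [0, 0, 0, 0, 0, 0, 0], [0, 0, 0, 0, 0, 0, 0], [0, 0, -0.01, 0, 0, 0, 0], [0, 0, -0.02, 0, 0, 0, 0]], "force": 50}}

```text
time_s: 8.68
tcp_pos: [0.5702, 0.1015, 0.049]
tool_rot: [-0.001, 0.726, 0.688, -0.001]
ft_force: [0.3, 0.0, -1.5]
finger_gap: 0.0521
```

```bash
python3 -c "
from h import *
plan(.53,-.09,.14,-.018); plan(.5085,-.2745,.14,-.018)
im=manip.get_image('scene');cv2.imwrite('pics/w4.png',cv2.resize(im[140:340,280:480,::-1],None,fx=3,fy=3))"
```

```text
t 8.68 tcp [0.5702 0.1015 0.049 ] jaw -0.054 q6 [ 0.    0.31  1.93 -0.    0.9   0.06] gap 0.0521 F [ 0.3  0.  -1.5]
 shift [-0.1934 -0.03   -0.0909]  turn [-0.003  0.    -0.036]  or [0.    0.004 3.106]
t 8.68 tcp [0.5702 0.1015 0.049 ] jaw -0.054 q6 [ 0.    0.31  1.93 -0.    0.9   0.06] gap 0.0521 F [ 0.3  0.  -1.5]
 shift [-0.3788 -0.0416 -0.0909]  turn [-0.003  0.    -0.036]  or [0.    0.004 3.106]
```

View pics/w4.png

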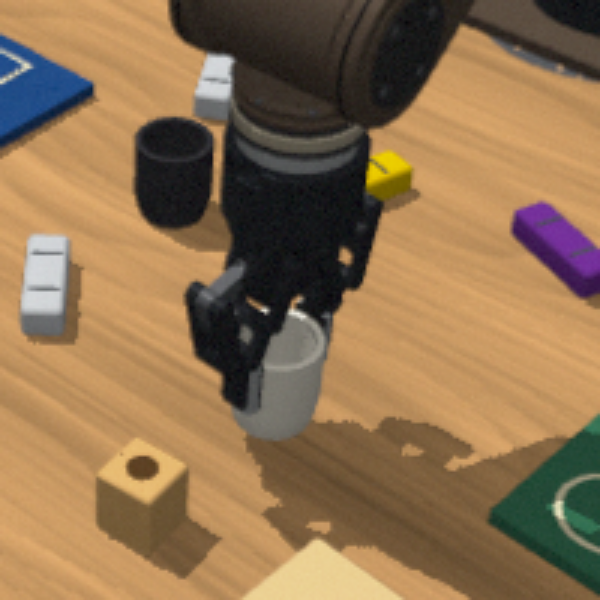

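The white crucible is held upright. Carrying it to blue.

Request:
{"op": "move_arm", "data": {"motion": [[0, 0, -0.025, 0, 0, 0, 0], [0, 0, -0.06, 0, 0, 0, 0], [-0.02, -0.002, -0.09, 0, 0, 0, 0], [-0.055, -0.006, -0.09, 0, 0, 0, 0], [-0.09, -0.01, -0.09, 0, 0, -0.036, 0], [-0.125, -0.014, -0.09, 0, 0, -0.036, 0], [-0.16, -0.018, -0.09, 0, 0, -0.036, 0], [-0.195, -0.022, -0.09, 0, 0, -0.036, 0]]}}

```text
time_s: 9.4
tcp_pos: [0.5382, -0.0933, 0.1399]
tool_rot: [0.0, 0.713, 0.701, 0.0]
ft_force: [0.9, -0.7, -1.6]
finger_gap: 0.0523
```

Request:
{"op": "move_arm", "data": {"motion": [[-0.035, -0.006, 0, 0, 0, 0, 0], [-0.07, -0.012, 0, 0, 0, 0, 0], [-0.105, -0.016, 0, 0, 0, 0, 0], [-0.14, -0.02, 0, 0, 0, 0, 0], [-0.165, -0.024, 0, 0, 0, 0, 0], [-0.18, -0.026, 0, 0, 0, 0, 0], [-0.18, -0.026, 0, 0, 0, 0, 0], [-0.18, -0.026, 0, 0, 0, 0, 0]]}}

```text
time_s: 10.07
tcp_pos: [0.5096, -0.2714, 0.1395]
tool_rot: [-0.0, 0.714, 0.7, 0.001]
ft_force: [0.1, 0.1, -2.8]
finger_gap: 0.0519
```

```bash
python3 -c "
from h import *
plan(.5085,-.2745,.045,-.018)
im=manip.get_image('scene');cv2.imwrite('pics/w5.png',cv2.resize(im[40:280,150:400,::-1],None,fx=2.5,fy=2.5))
im=manip.get_image('top');cv2.imwrite('pics/w5t.png',cv2.resize(im[200:380,340:560,::-1],None,fx=3,fy=3))
plan(.5085,-.2745,.045,-.018)"
```

```text
t 10.07 tcp [ 0.5096 -0.2714  0.1395] jaw -0.019 q6 [-0.67  0.18  1.9   0.    1.06 -0.65] gap 0.0519 F [ 0.1  0.1 -2.8]
 shift [-0.0033 -0.0011  0.0945]  turn [ 0.001 -0.001 -0.001]  or [-2.00e-03 -1.00e-03  3.14e+00]
t 10.17 tcp [ 0.5099 -0.2701  0.1394] jaw -0.017 q6 [-0.66  0.18  1.9   0.    1.06 -0.65] gap 0.0519 F [ 0.4  0.2 -2.5]
 shift [-0.0046 -0.0013  0.0944]  turn [ 0.    -0.001  0.001]  or [ 2.000e-03  1.000e-03 -3.141e+00]
```

View pics/w5.png

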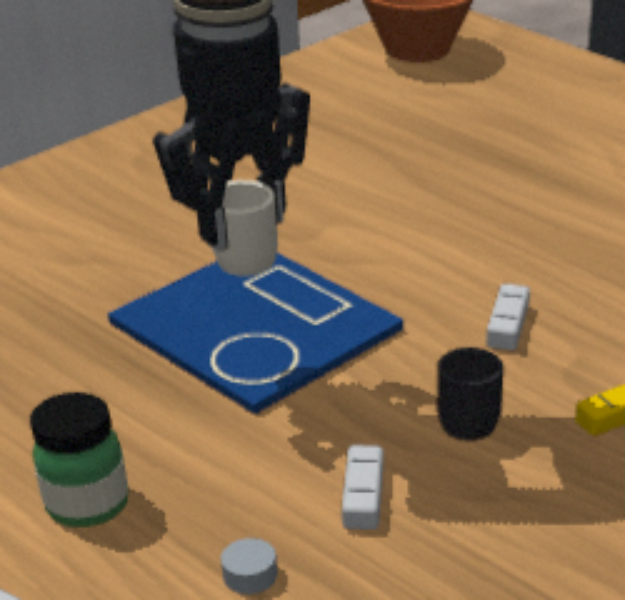

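Request:
{"op": "move_arm", "data": {"motion": [[-0.004, -0.001, 0.02, 0, 0, 0, 0], [-0.004, -0.001, 0.045, 0, 0, 0, 0], [-0.004, -0.001, 0.065, 0, 0, 0, 0], [-0.004, -0.001, 0.08, 0, 0, 0, 0], [-0.004, -0.001, 0.087, 0, 0, 0, 0], [-0.004, -0.001, 0.09, 0, 0, 0, 0], [-0.004, -0.001, 0.09, 0, 0, 0, 0], [-0.004, -0.001, 0.09, 0, 0, 0, 0]]}}

```text
time_s: 10.83
tcp_pos: [0.5098, -0.2754, 0.0508]
tool_rot: [0.001, 0.713, 0.701, 0.001]
ft_force: [-0.2, 0.6, -1.4]
finger_gap: 0.0518
```

```bash
python3 -c "
from h import *
plan(.5085,-.2745,.045,-.018)
im=manip.get_image('scene');cv2.imwrite('pics/w6.png',cv2.resize(im[90:240,170:350,::-1],None,fx=4,fy=4))
plan(.5085,-.2745,.0415,-.018)"
```

```text
t 10.83 tcp [ 0.5098 -0.2754  0.0508] jaw -0.017 q6 [-0.67  0.31  1.93  0.    0.9  -0.65] gap 0.0518 F [-0.2  0.6 -1.4]
 shift [ 0.0009 -0.0013  0.0058]  turn [0.002 0.001 0.001]  or [-2.000e-03  4.000e-03 -3.141e+00]
t 10.88 tcp [ 0.5099 -0.2758  0.0512] jaw -0.017 q6 [-0.67  0.3   1.93  0.    0.9  -0.65] gap 0.0525 F [-0.1 -0.2 -0.6]
 shift [ 0.0013 -0.0015  0.0097]  turn [0.003 0.001 0.001]  or [-2.000e-03  5.000e-03 -3.141e+00]
```

View pics/w6.png

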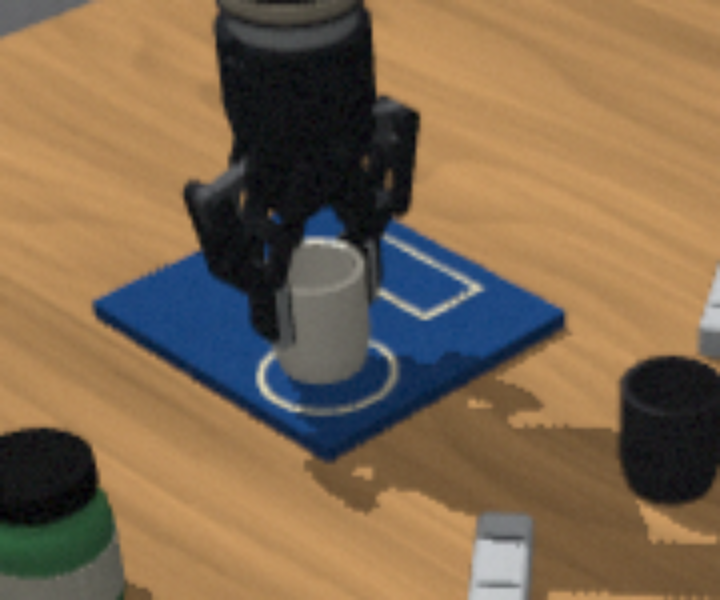

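Request:
{"op": "move_arm", "data": {"motion": [[0, -0.001, 0.003, 0, 0, 0, 0], [0, -0.001, 0.005, 0, 0, 0, 0], [0, -0.001, 0.007, 0, 0, 0, 0], [0, -0.001, 0.008, 0, 0, 0, 0], [0, -0.001, 0.009, 0, 0, 0, 0], [0, -0.001, 0.0095, 0, 0, 0, 0], [0, -0.001, 0.0095, 0, 0, 0, 0]]}}

```text
time_s: 11.47
tcp_pos: [0.5083, -0.2759, 0.0431]
tool_rot: [-0.0, 0.713, 0.701, 0.0]
ft_force: [-5.2, 3.3, 12.8]
finger_gap: 0.0523
```

```bash
python3 -c "
from h import *
plan(.5085,-.2745,.0415,-.018)
im=manip.get_image('scene');cv2.imwrite('pics/w7.png',cv2.resize(im[90:240,170:350,::-1],None,fx=4,fy=4))
plan(.5085,-.2745,.0415,-.018)"
```

```text
t 11.47 tcp [ 0.5083 -0.2759  0.0431] jaw -0.018 q6 [-0.67  0.32  1.94  0.    0.89 -0.66] gap 0.0523 F [-5.2  3.3 12.8]
 shift [0.0014 0.0002 0.0016]  turn [ 0. -0.  0.]  or [ 0.     0.    -3.142]
t 11.52 tcp [ 0.5082 -0.2759  0.0431] jaw -0.018 q6 [-0.67  0.32  1.94  0.    0.89 -0.66] gap 0.052 F [-6.   4.2 12.6]
 shift [0.0014 0.0002 0.0016]  turn [ 0. -0.  0.]  or [ 0.     0.    -3.141]
```

View pics/w7.png

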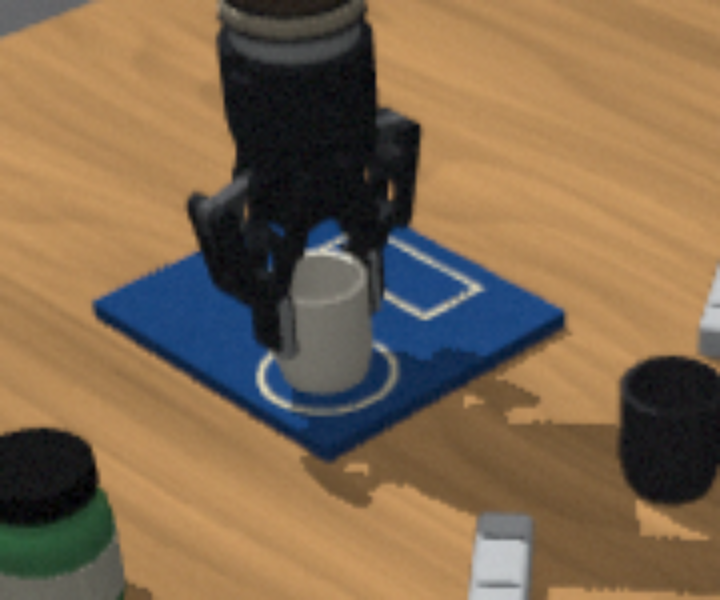

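The crucible has touched down inside the ring (contact +12.8 N), so I'll release and rise.

Request:
{"op": "move_arm", "data": {"motion": [[0, 0, -0.001, 0, 0, 0, 1], [0, 0, -0.001, 0, 0, 0, 1], [0, 0, -0.001, 0, 0, 0, 1], [0, 0, -0.001, 0, 0, 0, 1], [0, 0, -0.001, 0, 0, 0, 1], [0, 0, -0.025, 0, 0, 0, 1], [0, 0, -0.06, 0, 0, 0, 1], [0, 0, -0.085, 0, 0, 0, 1]]}}

```text
time_s: 12.18
tcp_pos: [0.5079, -0.2756, 0.1265]
tool_rot: [0.0, 0.713, 0.701, 0.0]
ft_force: [0.4, 0.0, 0.7]
finger_gap: 0.0859
```

```bash
python3 -c "
from h import *
im=manip.get_image('scene');cv2.imwrite('pics/w8.png',cv2.resize(im[90:240,170:350,::-1],None,fx=4,fy=4))
im=manip.get_image('top');cv2.imwrite('pics/w8t.png',im[:,:,::-1])
plan(.444,-.0835,.12,-.018)"
```

```text
t 12.28 tcp [ 0.5108 -0.2777  0.1309] jaw -0.018 q6 [-0.67  0.19  1.9   0.    1.04 -0.66] gap 0.0854 F [ 0.4 -0.6  1.4]
 shift [ 0.1931 -0.0703  0.009 ]  turn [0.01  0.006 0.   ]  or [-0.01   0.015 -3.141]
```

View pics/w8.png

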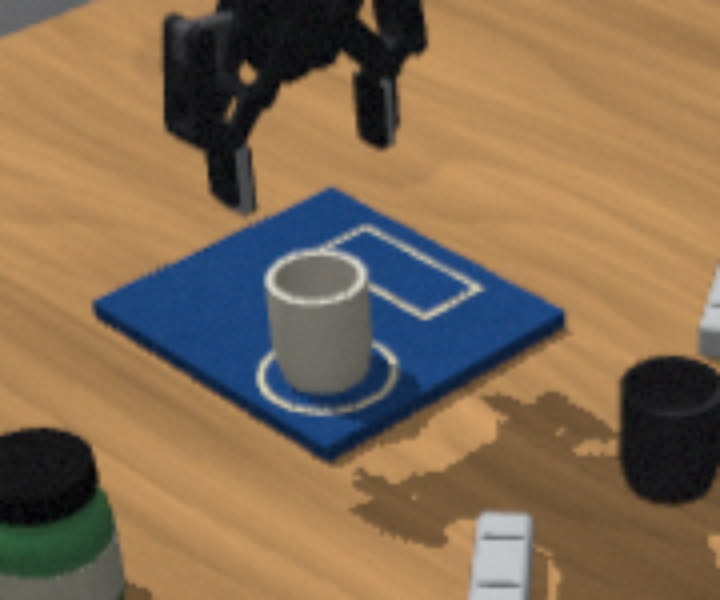

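The white crucible stands upright inside the blue ring, about 2–3 mm off centre. Next is the dark crucible.

Request:
{"op": "move_arm", "data": {"motion": [[0.193, -0.07, 0.009, 0, 0, 0, 1], [0.193, -0.07, 0.009, 0, 0, 0, 1], [0.193, -0.07, 0.009, 0, 0, 0, 1], [0.193, -0.07, 0.009, 0, 0, 0, 1], [0.193, -0.07, 0.009, 0, 0, 0, 1], [0.193, -0.07, 0.009, 0, 0, 0, 1], [0.193, -0.07, 0.009, 0, 0, 0, 1], [0.193, -0.07, 0.009, 0, 0, 0, 1]]}}

```text
time_s: 12.95
tcp_pos: [0.4414, -0.0813, 0.1159]
tool_rot: [0.001, 0.713, 0.701, 0.0]
ft_force: [0.1, 0.1, 0.4]
finger_gap: 0.0854
```

```bash
python3 -c "
from h import *
im=manip.get_image('scene');cv2.imwrite('pics/d1.png',cv2.resize(im[100:260,240:440,::-1],None,fx=3.5,fy=3.5))
for i in range(4):manip.get_image('top')
plan(.444,-.0835,.03,-.018)"
```

```text
t 13.2 tcp [ 0.4418 -0.0823  0.1163] jaw -0.02 q6 [-0.41 -0.08  2.21  0.    1.   -0.39] gap 0.0853 F [-0.8  0.7  0. ]
 shift [-0.0011  0.0021  0.0863]  turn [ 0.001  0.    -0.002]  or [ 0.00e+00 -2.00e-03  3.14e+00]
```

View pics/d1.png

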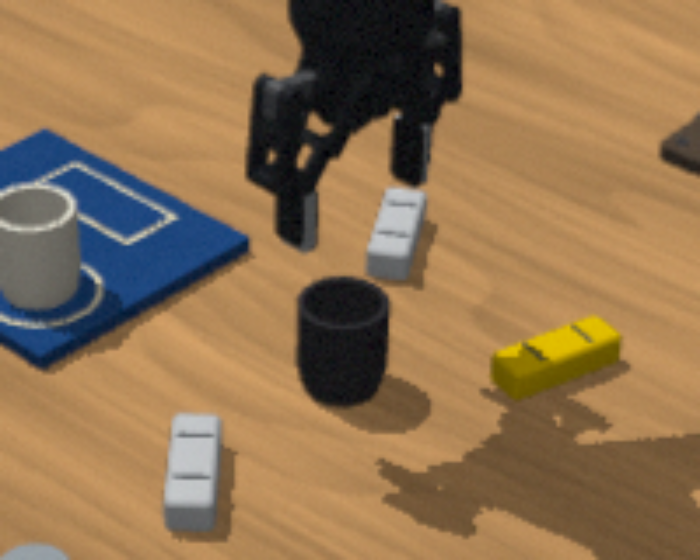

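Request:
{"op": "move_arm", "data": {"motion": [[-0.001, 0.002, 0.02, 0, 0, 0, 1], [-0.001, 0.002, 0.035, 0, 0, 0, 1], [-0.001, 0.002, 0.05, 0, 0, 0, 1], [-0.001, 0.002, 0.065, 0, 0, 0, 1], [-0.001, 0.002, 0.078, 0, 0, 0, 1], [-0.001, 0.002, 0.085, 0, 0, 0, 1], [-0.001, 0.002, 0.086, 0, 0, 0, 1], [-0.001, 0.002, 0.086, 0, 0, 0, 1]]}}

```text
time_s: 13.87
tcp_pos: [0.4434, -0.0827, 0.03]
tool_rot: [0.0, 0.714, 0.7, 0.0]
ft_force: [0.1, -1.0, 0.4]
finger_gap: 0.0853
```

```bash
python3 -c "
from h import *
im=manip.get_image('scene');cv2.imwrite('pics/d2.png',cv2.resize(im[100:260,240:440,::-1],None,fx=3.5,fy=3.5))
plan(.444,-.0835,.03,-.018)"
```

```text
t 13.92 tcp [ 0.4439 -0.0828  0.0306] jaw -0.018 q6 [-0.41  0.09  2.24  0.    0.81 -0.39] gap 0.0853 F [0.4 0.9 0.3]
 shift [-0.0007  0.0001  0.0006]  turn [ 0.002  0.    -0.   ]  or [ 0.000e+00 -3.000e-03  3.141e+00]
```

View pics/d2.png

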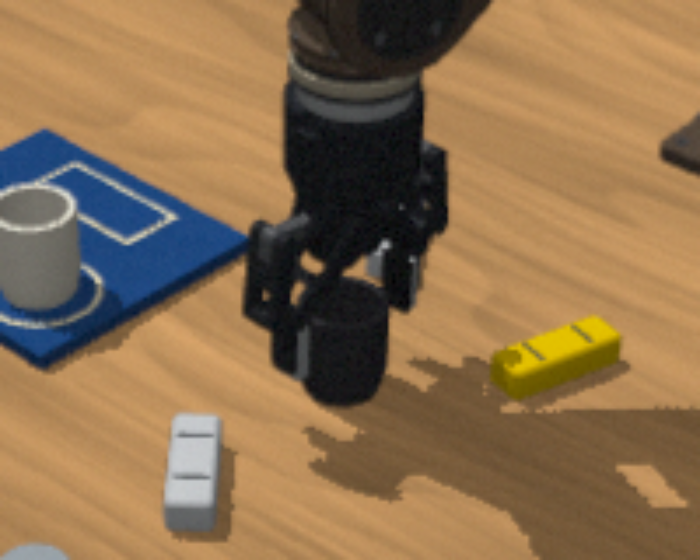

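The jaws straddle the dark crucible. Closing and lifting.

Request:
{"op": "move_arm", "data": {"motion": [[0, 0, 0, 0, 0, 0, 0], [0, 0, 0, 0, 0, 0, 0], [0, 0, 0, 0, 0, 0, 0], [0, 0, 0, 0, 0, 0, 0], [0, 0, 0, 0, 0, 0, 0], [0, 0, 0, 0, 0, 0, 0], [0, 0, -0.01, 0, 0, 0, 0], [0, 0, -0.02, 0, 0, 0, 0]], "force": 50}}

```text
time_s: 14.58
tcp_pos: [0.4426, -0.0819, 0.0502]
tool_rot: [-0.0, 0.713, 0.701, 0.0]
ft_force: [0.9, -0.1, -1.7]
finger_gap: 0.0539
```

```bash
python3 -c "
from h import *
im=manip.get_image('scene');cv2.imwrite('pics/d3.png',cv2.resize(im[100:260,240:440,::-1],None,fx=3.5,fy=3.5))
plan(.506,.3866,.14,-.056)"
```

```text
t 14.63 tcp [ 0.4445 -0.0826  0.0526] jaw -0.018 q6 [-0.41  0.04  2.24  0.    0.86 -0.39] gap 0.0539 F [ 1.   0.8 -0.8]
 shift [ 0.4702  0.0535 -0.0877]  turn [0.004 0.001 0.038]  or [-1.000e-03  6.000e-03 -3.103e+00]
```

View pics/d3.png

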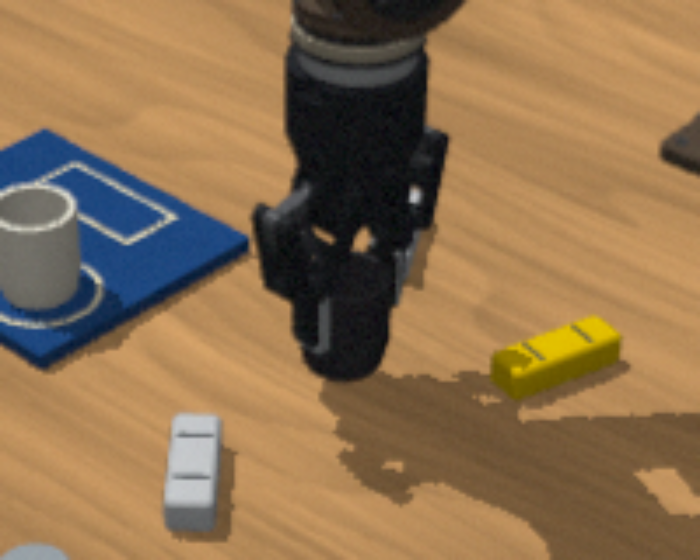

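Request:
{"op": "move_arm", "data": {"motion": [[0, 0, -0.025, 0, 0, 0, 0], [0, 0, -0.06, 0, 0, 0, 0], [0.02, 0.002, -0.088, 0, 0, 0, 0], [0.055, 0.006, -0.088, 0, 0, 0, 0], [0.09, 0.01, -0.088, 0, 0, 0.038, 0], [0.125, 0.014, -0.088, 0, 0, 0.038, 0], [0.16, 0.018, -0.088, 0, 0, 0.038, 0], [0.195, 0.022, -0.088, 0, 0, 0.038, 0]]}}

```text
time_s: 15.3
tcp_pos: [0.4687, 0.114, 0.1388]
tool_rot: [0.001, 0.727, 0.687, 0.001]
ft_force: [-0.0, -0.8, -1.6]
finger_gap: 0.0537
```

Request:
{"op": "move_arm", "data": {"motion": [[0.037, 0.002, 0, 0, 0, 0, 0], [0.075, 0.004, 0, 0, 0, 0, 0], [0.112, 0.007, 0, 0, 0, 0, 0], [0.15, 0.01, 0, 0, 0, 0, 0], [0.187, 0.013, 0, 0, 0, 0, 0], [0.224, 0.016, 0, 0, 0, 0, 0], [0.255, 0.02, 0, 0, 0, 0, 0], [0.272, 0.021, 0, 0, 0, 0, 0]]}}

```text
time_s: 15.97
tcp_pos: [0.505, 0.3861, 0.1387]
tool_rot: [0.0, 0.726, 0.688, 0.001]
ft_force: [0.7, -0.1, -0.7]
finger_gap: 0.0537
```

```bash
python3 -c "
from h import *
im=manip.get_image('scene');cv2.imwrite('pics/d4.png',cv2.resize(im[180:390,420:640,::-1],None,fx=3,fy=2.8))
for i in range(4): manip.get_image('scene')
plan(.506,.3866,.0425,-.056)"
```

```text
t 16.22 tcp [0.5046 0.3819 0.138 ] jaw -0.056 q6 [ 0.49  0.29  1.76 -0.    1.09  0.54] gap 0.0538 F [ 0.   0.2 -1.5]
 shift [0.0048 0.0011 0.0955]  turn [0.    0.001 0.   ]  or [-1.000e-03  1.000e-03 -3.142e+00]
```

View pics/d4.png

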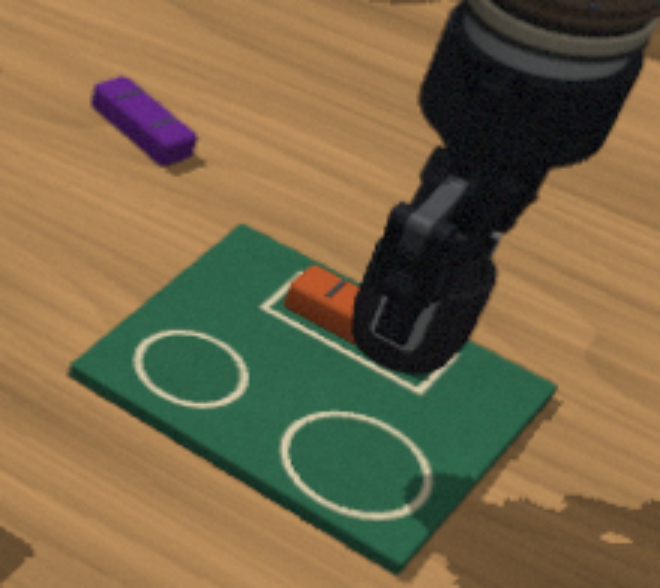

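Request:
{"op": "move_arm", "data": {"motion": [[0.005, 0.001, 0.02, 0, 0, 0, 0], [0.005, 0.001, 0.045, 0, 0, 0, 0], [0.005, 0.001, 0.065, 0, 0, 0, 0], [0.005, 0.001, 0.078, 0, 0, 0, 0], [0.005, 0.001, 0.085, 0, 0, 0, 0], [0.005, 0.001, 0.088, 0, 0, 0, 0], [0.005, 0.001, 0.088, 0, 0, 0, 0], [0.005, 0.001, 0.088, 0, 0, 0, 0]]}}

```text
time_s: 16.88
tcp_pos: [0.5073, 0.3878, 0.0515]
tool_rot: [0.001, 0.727, 0.687, 0.001]
ft_force: [0.5, 0.5, -0.7]
finger_gap: 0.0539
```

```bash
python3 -c "
from h import *
im=manip.get_image('scene');cv2.imwrite('pics/d5.png',cv2.resize(im[220:390,430:640,::-1],None,fx=3.5,fy=3.5))
plan(.506,.3866,.0425,-.056)"
```

```text
t 16.93 tcp [0.5074 0.388  0.0518] jaw -0.056 q6 [ 0.49  0.41  1.78 -0.    0.94  0.55] gap 0.0538 F [ 0.4  1.  -1.4]
 shift [-0.0015 -0.0014  0.0093]  turn [ 0.003 -0.001 -0.   ]  or [-2.000e-03 -5.000e-03  3.141e+00]
```

View pics/d5.png

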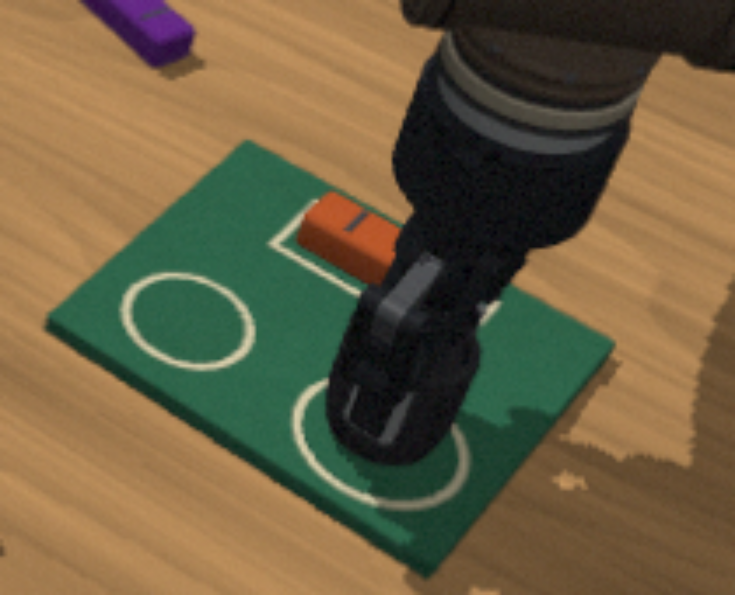

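Request:
{"op": "move_arm", "data": {"motion": [[-0.001, -0.001, 0.003, 0, 0, 0, 0], [-0.001, -0.001, 0.005, 0, 0, 0, 0], [-0.001, -0.001, 0.007, 0, 0, 0, 0], [-0.001, -0.001, 0.008, 0, 0, 0, 0], [-0.001, -0.001, 0.009, 0, 0, 0, 0], [-0.001, -0.001, 0.01, 0, 0, 0, 0], [-0.001, -0.001, 0.01, 0, 0, 0, 0]]}}

```text
time_s: 17.52
tcp_pos: [0.5055, 0.3869, 0.0434]
tool_rot: [0.0, 0.726, 0.687, -0.0]
ft_force: [-6.6, -3.3, 12.3]
finger_gap: 0.0538
```

```bash
python3 -c "
from h import *
im=manip.get_image('scene');cv2.imwrite('pics/d6.png',cv2.resize(im[220:390,430:640,::-1],None,fx=3.5,fy=3.5))
plan(.506,.3866,.0425,-.056)"
```

```text
t 17.57 tcp [0.5055 0.3869 0.0434] jaw -0.056 q6 [ 0.49  0.42  1.79 -0.    0.93  0.55] gap 0.0537 F [-6.2 -4.8 12.9]
 shift [-0.0003  0.0005  0.0009]  turn [0.    0.001 0.   ]  or [-1.000e-03  0.000e+00 -3.141e+00]
```

View pics/d6.png

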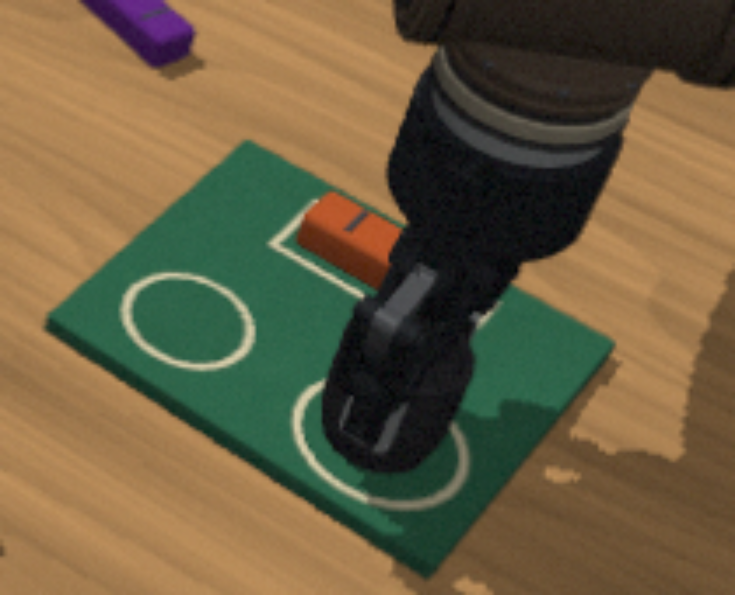

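Contact is firm and the foot is inside the ring. Releasing and rising.

Request:
{"op": "move_arm", "data": {"motion": [[0, 0, -0.001, 0, 0, 0, 1], [0, 0, -0.001, 0, 0, 0, 1], [0, 0, -0.001, 0, 0, 0, 1], [0, 0, -0.001, 0, 0, 0, 1], [0, 0, -0.001, 0, 0, 0, 1], [0, 0, -0.025, 0, 0, 0, 1], [0, 0, -0.06, 0, 0, 0, 1], [0, 0, -0.085, 0, 0, 0, 1]]}}

```text
time_s: 18.23
tcp_pos: [0.5053, 0.3867, 0.1264]
tool_rot: [0.0, 0.727, 0.687, 0.0]
ft_force: [0.2, 0.7, 0.8]
finger_gap: 0.0853
```

```bash
python3 -c "
from h import *
for i in range(4): im=manip.get_image('scene')
cv2.imwrite('pics/d7.png',cv2.resize(im[220:390,430:640,::-1],None,fx=3.5,fy=3.5))
plan(.5695,-.086,.12,-.85)"
```

```text
t 18.43 tcp [0.5056 0.3868 0.1259] jaw -0.056 q6 [ 0.49  0.31  1.76 -0.    1.06  0.55] gap 0.0853 F [-0.7 -0.4 -0.9]
 shift [-0.4685  0.0903  0.0057]  turn [ 0.002 -0.002  0.794]  or [ 2.000e-03  2.000e-03 -2.348e+00]
```

View pics/d7.png

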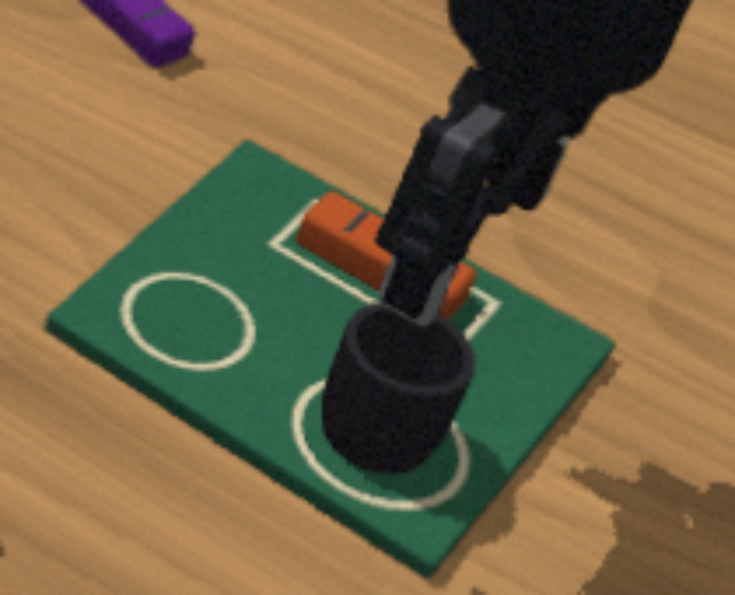

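The dark crucible stands upright inside its ring. Next is the leftmost aluminium bar.

Request:
{"op": "move_arm", "data": {"motion": [[-0.32, 0.06, 0, 0, 0, 0.1, 1], [-0.32, 0.06, 0, 0, 0, 0.2, 1], [-0.32, 0.06, 0, 0, 0, 0.3, 1], [-0.32, 0.06, 0, 0, 0, 0.4, 1], [-0.32, 0.06, 0, 0, 0, 0.5, 1], [-0.32, 0.06, 0, 0, 0, 0.6, 1], [-0.32, 0.06, 0, 0, 0, 0.7, 1], [-0.32, 0.06, 0, 0, 0, 0.8, 1]]}}

```text
time_s: 19.1
tcp_pos: [0.5457, 0.0612, 0.123]
tool_rot: [-0.0, 0.938, 0.347, -0.001]
ft_force: [1.1, -0.3, -1.1]
finger_gap: 0.0854
```

```bash
python3 -c "
from h import *
im=manip.get_image('top'); cv2.imwrite('pics/a0.png',im[:,:,::-1])
for i in range(4): manip.get_image('scene')
plan(.5695,-.086,.05,-.856)"; python3 meas.py pics/a0.png
```

```text
t 19.35 tcp [0.5461 0.0641 0.1236] jaw -0.856 q6 [-0.07  0.14  1.97  0.    1.03  0.79] gap 0.0853 F [ 0.4  0.1 -0.1]
 shift [-0.0807  0.1288  0.0735]  turn [-0.002  0.001  0.   ]  or [-2.000e-03 -3.000e-03 -3.141e+00]
copper px [128. 323.] xy [0.409 0.349] size 33 26 long-axis yaw 1.487
grey px [403. 382.] xy [ 0.3052 -0.1576] size 79 28 long-axis yaw 0.534
grey px [471. 268.] xy [ 0.515 -0.297] size 68 54 long-axis yaw 0.124
grey px [361. 239.] xy [ 0.5696 -0.0864] size 80 28 long-axis yaw 0.713
grey px [359. 178.] xy [ 0.6895 -0.0845] size 39 38 long-axis yaw -1.565
grey px [405. 108.] xy [ 0.8426 -0.1822] size 79 28 long-axis yaw -1.388
dark px [106. 269.] xy [0.5065 0.3909] size 74 53 long-axis yaw 1.273
dark px [223. 341.] xy [0.3438 0.1916] size 449 285 long-axis yaw -0.121
dark px [245. 216.] xy [0.6228 0.1261] size 155 77 long-axis yaw 1.496
dark px [445. 154.] xy [ 0.7354 -0.2518] size 59 54 long-axis yaw -1.556
tan px [470. 414.] xy [ 0.2463 -0.2817] size 126 20 long-axis yaw 1.491
tan px [ 56. 408.] xy [0.248  0.4769] size 62 22 long-axis yaw 1.465
tan px [537. 408.] xy [ 
[... 1820 characters left out ...]
an px [316. 119.] xy [ 0.8077 -0.0009] size 117 55 long-axis yaw 1.387
tan px [463.  87.] xy [ 0.8892 -0.2973] size 49 47 long-axis yaw 1.196
tan px [492.  87.] xy [ 0.8913 -0.3624] size 58 39 long-axis yaw -1.071
tan px [22. 89.] xy [0.897  0.6326] size 57 43 long-axis yaw -1.444
tan px [428.  83.] xy [ 0.8907 -0.2318] size 62 56 long-axis yaw -0.689
tan px [237.  82.] xy [0.8963 0.1619] size 167 76 long-axis yaw 1.454
green px [133. 288.] xy [0.4582 0.3433] size 192 177 long-axis yaw 1.516
   outline px [132. 323.] xy 0.4082 0.3425 size 102 49 ang 87.1
blue px [482. 291.] xy [ 0.4625 -0.3242] size 200 176 long-axis yaw 1.551
   outline px [492. 300.] xy 0.4623 -0.3219 size 186 164 ang 88.2
```

Request:
{"op": "move_arm", "data": {"motion": [[-0.081, 0.129, 0.06, 0, 0, 0, 1], [-0.081, 0.129, 0.06, 0, 0, 0, 1], [-0.081, 0.129, 0.06, 0, 0, 0, 1], [-0.081, 0.129, 0.06, 0, 0, 0, 1], [-0.081, 0.129, 0.06, 0, 0, 0, 1], [-0.081, 0.129, 0.06, 0, 0, 0, 1], [-0.081, 0.129, 0.06, 0, 0, 0, 1], [-0.081, 0.129, 0.06, 0, 0, 0, 1]]}}

```text
time_s: 20.02
tcp_pos: [0.5707, -0.0847, 0.0655]
tool_rot: [0.0, 0.936, 0.351, 0.001]
ft_force: [0.5, -0.8, -0.2]
finger_gap: 0.0855
```

```bash
python3 -c "
from h import *
im=manip.get_image('scene'); cv2.imwrite('pics/a1.png',cv2.resize(im[130:300,200:400,::-1],None,fx=3.5,fy=3.5))
for i in range(3): manip.get_image('scene')
plan(.5696,-.0863,.016,-.857)"
```

```text
t 20.22 tcp [ 0.571  -0.0855  0.0659] jaw -0.854 q6 [-0.32  0.28  1.93  0.    0.93  0.53] gap 0.0852 F [-0.2 -0.7  0.8]
 shift [-0.0016 -0.0003  0.0499]  turn [ 0.002 -0.001  0.003]  or [ 2.000e-03  2.000e-03 -3.139e+00]
```

View pics/a1.png

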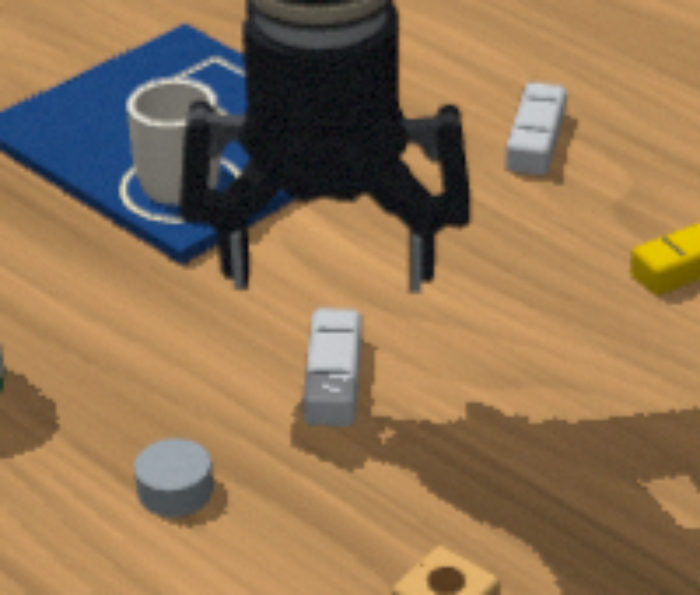

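Request:
{"op": "move_arm", "data": {"motion": [[-0.001, 0, 0.015, 0, 0, 0, 1], [-0.001, 0, 0.03, 0, 0, 0, 1], [-0.001, 0, 0.042, 0, 0, 0, 1], [-0.001, 0, 0.048, 0, 0, 0, 1], [-0.001, 0, 0.049, 0, 0, 0, 1], [-0.001, 0, 0.049, 0, 0, 0, 0], [-0.001, 0, 0.049, 0, 0, 0, 0], [-0.001, 0, 0.049, 0, 0, 0, 0]], "force": 50}}

```text
time_s: 20.88
tcp_pos: [0.5707, -0.0876, 0.0172]
tool_rot: [0.001, 0.937, 0.35, 0.001]
ft_force: [-0.5, -0.1, -0.6]
finger_gap: 0.0516
```

Request:
{"op": "move_arm", "data": {"motion": [[0, 0, 0, 0, 0, 0, 0], [0, 0, 0, 0, 0, 0, 0], [0, 0, 0, 0, 0, 0, 0], [0, 0, 0, 0, 0, 0, 0], [0, 0, 0, 0, 0, 0, 0]]}}

```text
time_s: 21.3
tcp_pos: [0.5707, -0.0876, 0.0172]
tool_rot: [0.001, 0.937, 0.35, 0.001]
ft_force: [-0.9, 1.3, 4.9]
finger_gap: 0.0267
```

```bash
python3 -c "
from h import *
im=manip.get_image('scene'); cv2.imwrite('pics/a2.png',cv2.resize(im[130:300,200:400,::-1],None,fx=3.5,fy=3.5))
plan(.412,-.3224,.10,-.018)"
```

```text
t 21.35 tcp [ 0.5707 -0.0876  0.0173] jaw -0.856 q6 [-0.33  0.36  1.94  0.    0.84  0.53] gap 0.0266 F [-0.7  1.2  5.1]
 shift [-0.2736  0.0735 -0.0831]  turn [ 0.003 -0.001 -0.838]  or [-1.000e-03 -3.000e-03  2.304e+00]
```

View pics/a2.png

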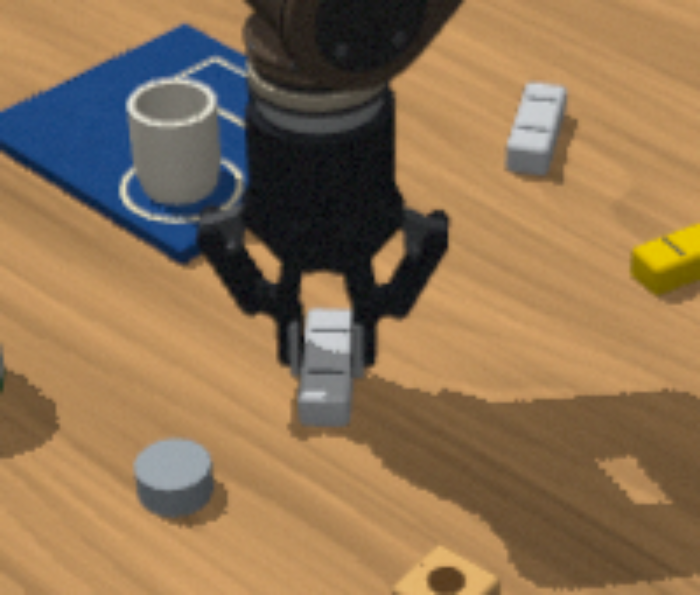

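The bar is gripped centrally. Carrying it high over to the blue rectangle.

Request:
{"op": "move_arm", "data": {"motion": [[0, 0, -0.03, 0, 0, 0, 0], [0, 0, -0.07, 0, 0, -0.1, 0], [-0.02, 0.005, -0.105, 0, 0, -0.2, 0], [-0.055, 0.015, -0.112, 0, 0, -0.32, 0], [-0.09, 0.024, -0.112, 0, 0, -0.44, 0], [-0.125, 0.033, -0.112, 0, 0, -0.56, 0], [-0.16, 0.042, -0.112, 0, 0, -0.68, 0], [-0.195, 0.052, -0.112, 0, 0, -0.8, 0]]}}

```text
time_s: 22.02
tcp_pos: [0.4569, -0.2521, 0.1273]
tool_rot: [-0.0, 0.73, 0.683, 0.0]
ft_force: [1.0, -0.5, -0.2]
finger_gap: 0.0269
```

```bash
python3 -c "
from h import *
plan(.412,-.3224,.13,-.018)"
```

```text
t 22.02 tcp [ 0.4569 -0.2521  0.1273] jaw -0.066 q6 [-0.7   0.07  2.04  0.    1.03 -0.63] gap 0.0269 F [ 1.  -0.5 -0.2]
 shift [-0.0731 -0.0401 -0.0028]  turn [-0.    -0.001 -0.048]  or [-1.000e-03  0.000e+00  3.093e+00]
```

Request:
{"op": "move_arm", "data": {"motion": [[-0.035, -0.02, 0, 0, 0, -0.02, 0], [-0.073, -0.04, 0, 0, 0, -0.048, 0], [-0.073, -0.04, 0.02, 0, 0, -0.048, 0], [-0.073, -0.04, 0.05, 0, 0, -0.048, 0], [-0.073, -0.04, 0.075, 0, 0, -0.048, 0], [-0.073, -0.04, 0.088, 0, 0, -0.048, 0], [-0.073, -0.04, 0.088, 0, 0, -0.048, 0], [-0.073, -0.04, 0.088, 0, 0, -0.048, 0]]}}

```text
time_s: 22.68
tcp_pos: [0.4126, -0.3206, 0.0388]
tool_rot: [-0.001, 0.716, 0.698, 0.0]
ft_force: [0.1, -0.2, -1.1]
finger_gap: 0.0263
```

```bash
python3 -c "
from h import *
im=manip.get_image('scene'); cv2.imwrite('pics/a3.png',cv2.resize(im[80:240,170:350,::-1],None,fx=4,fy=3.75))
for i in range(3): manip.get_image('scene')
plan(.412,-.3224,.0295,-.018)"
```

```text
t 22.88 tcp [ 0.4145 -0.3224  0.0417] jaw -0.024 q6 [-0.85  0.22  2.07  0.    0.85 -0.83] gap 0.0264 F [ 0.1  0.2 -1.5]
 shift [-0.0001 -0.0025  0.0122]  turn [ 0.003  0.002 -0.006]  or [ 0.004 -0.005  3.135]
```

View pics/a3.png

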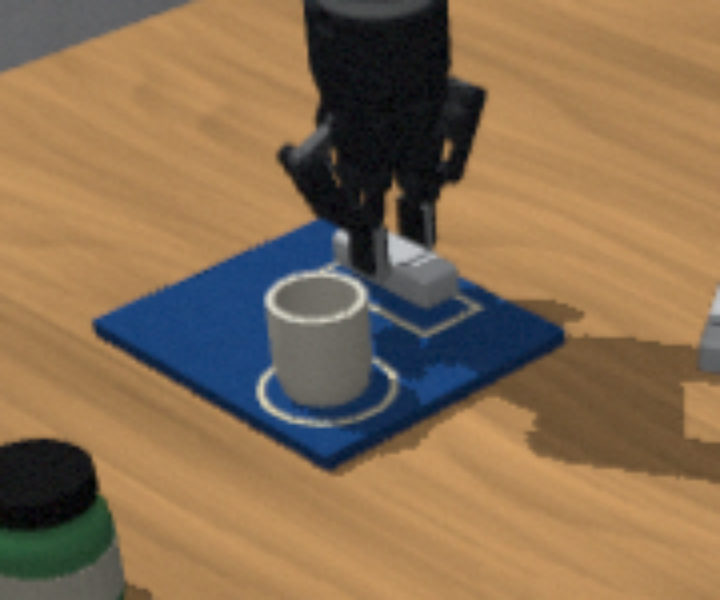

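Request:
{"op": "move_arm", "data": {"motion": [[0, -0.002, 0.004, 0, 0, -0.006, 0], [0, -0.002, 0.007, 0, 0, -0.006, 0], [0, -0.002, 0.01, 0, 0, -0.006, 0], [0, -0.002, 0.012, 0, 0, -0.006, 0], [0, -0.002, 0.0135, 0, 0, -0.006, 0], [0, -0.002, 0.0135, 0, 0, -0.006, 0], [0, -0.002, 0.0135, 0, 0, -0.006, 0]]}}

```text
time_s: 23.47
tcp_pos: [0.4116, -0.3215, 0.0292]
tool_rot: [-0.001, 0.713, 0.701, 0.0]
ft_force: [-6.2, 5.5, 16.7]
finger_gap: 0.0268
```

```bash
python3 -c "
from h import *
im=manip.get_image('scene'); cv2.imwrite('pics/a4.png',cv2.resize(im[80:240,170:350,::-1],None,fx=4,fy=3.75))
plan(.412,-.3224,.0295,-.018)"
```

```text
t 23.52 tcp [ 0.4116 -0.3215  0.0292] jaw -0.018 q6 [-0.86  0.24  2.07  0.    0.83 -0.84] gap 0.0264 F [-6.   6.5 15.8]
 shift [-0.0009  0.0004 -0.0003]  turn [-0.001 -0.002 -0.   ]  or [-3.000e-03  2.000e-03  3.141e+00]
```

View pics/a4.png

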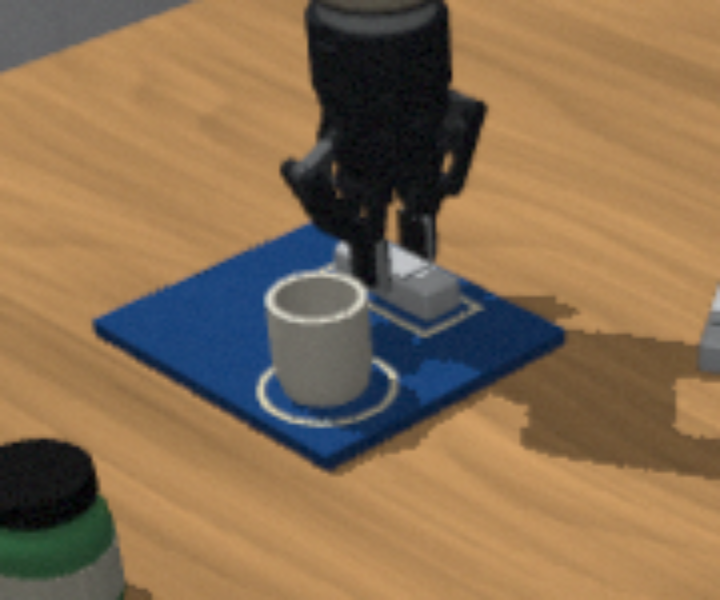

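The bar is down flat inside the rectangle. I'll release with a part-opening to keep clear of the crucible, then rise.

Request:
{"op": "move_arm", "data": {"motion": [[0, 0, -0.001, 0, 0, 0, 0.65], [0, 0, -0.001, 0, 0, 0, 0.65], [0, 0, -0.001, 0, 0, 0, 0.65], [0, 0, -0.001, 0, 0, 0, 0.65], [0, 0, -0.02, 0, 0, 0, 0.65], [0, 0, -0.05, 0, 0, 0, 0.65], [0, 0, -0.08, 0, 0, 0, 1], [0, 0, -0.1, 0, 0, 0, 1]]}}

```text
time_s: 24.18
tcp_pos: [0.4121, -0.3222, 0.1289]
tool_rot: [0.002, 0.714, 0.7, 0.0]
ft_force: [-0.6, -0.6, 1.3]
finger_gap: 0.0775
```

```bash
python3 -c "
from h import *
for i in range(3): im=manip.get_image('scene')
cv2.imwrite('pics/a5.png',cv2.resize(im[80:240,170:350,::-1],None,fx=4,fy=3.75))
plan(.689,-.083,.12,-.018)"
```

```text
t 24.33 tcp [ 0.4124 -0.3225  0.1285] jaw -0.019 q6 [-0.86  0.07  2.04  0.    1.03 -0.84] gap 0.0852 F [-0.9  0.7 -0.9]
 shift [0.2447 0.2721 0.0088]  turn [ 0.004  0.003 -0.001]  or [ 0.005 -0.006  3.141]
```

View pics/a5.png

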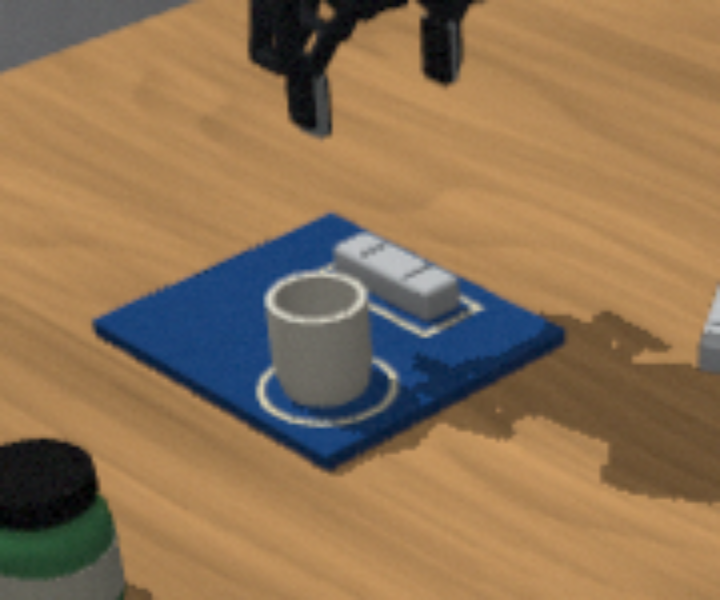

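The aluminium bar is flat inside its rectangle. Last is the puck.

Request:
{"op": "move_arm", "data": {"motion": [[0.21, 0.233, 0.008, 0, 0, 0, 1], [0.21, 0.233, 0.008, 0, 0, 0, 1], [0.21, 0.233, 0.008, 0, 0, 0, 1], [0.21, 0.233, 0.008, 0, 0, 0, 1], [0.21, 0.233, 0.008, 0, 0, 0, 1], [0.21, 0.233, 0.008, 0, 0, 0, 1], [0.21, 0.233, 0.008, 0, 0, 0, 1], [0.21, 0.233, 0.008, 0, 0, 0, 1]]}}

```text
time_s: 25.0
tcp_pos: [0.6496, -0.1122, 0.116]
tool_rot: [-0.001, 0.713, 0.701, 0.0]
ft_force: [-0.1, -0.4, 0.7]
finger_gap: 0.0852
```

Request:
{"op": "move_arm", "data": {"motion": [[0.035, 0.039, 0.02, 0, 0, 0, 1], [0.035, 0.039, 0.05, 0, 0, 0, 1], [0.035, 0.039, 0.05, 0, 0, 0, 1], [0.035, 0.039, 0.05, 0, 0, 0, 1], [0.035, 0.039, 0.05, 0, 0, 0, 1], [0.035, 0.039, 0.05, 0, 0, 0, 1]]}}

```text
time_s: 25.5
tcp_pos: [0.6882, -0.0828, 0.0703]
tool_rot: [0.001, 0.714, 0.7, 0.001]
ft_force: [-0.3, -0.0, 0.3]
finger_gap: 0.0854
```

```bash
python3 -c "
from h import *
im=manip.get_image('scene')
cv2.imwrite('pics/p1.png',cv2.resize(im[150:310,160:340,::-1],None,fx=4,fy=3.75))
for i in range(2): im=manip.get_image('scene')
plan(.689,-.083,.016,-.018)"
```

```text
t 25.65 tcp [ 0.6886 -0.0828  0.0712] jaw -0.02 q6 [-0.27  0.49  1.63  0.    1.01 -0.25] gap 0.0856 F [ 0.1 -0.  -0.3]
 shift [-0.0001  0.0001  0.0552]  turn [ 0.004  0.001 -0.002]  or [ 1.00e-03 -7.00e-03  3.14e+00]
```

View pics/p1.png

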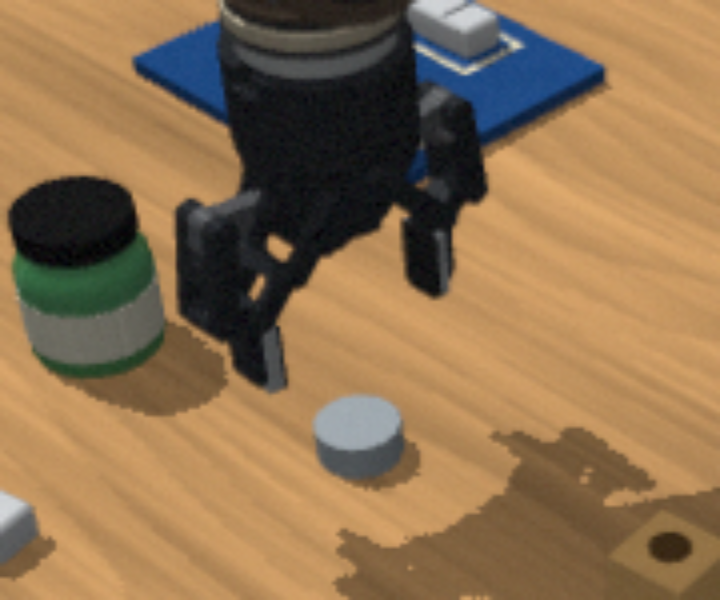

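Request:
{"op": "move_arm", "data": {"motion": [[0, 0, 0.015, 0, 0, 0, 1], [0, 0, 0.03, 0, 0, 0, 1], [0, 0, 0.044, 0, 0, 0, 1], [0, 0, 0.052, 0, 0, 0, 1], [0, 0, 0.054, 0, 0, 0, 1], [0, 0, 0.054, 0, 0, 0, 1], [0, 0, 0.054, 0, 0, 0, 0.5], [0, 0, 0.054, 0, 0, 0, 0.5]]}}

```text
time_s: 26.32
tcp_pos: [0.6888, -0.0817, 0.0157]
tool_rot: [0.001, 0.714, 0.701, 0.001]
ft_force: [-0.1, -0.1, 0.3]
finger_gap: 0.0635
```

```bash
python3 -c "
from h import *
im=manip.get_image('scene')
cv2.imwrite('pics/p2.png',cv2.resize(im[150:310,160:340,::-1],None,fx=4,fy=3.75))
plan(.689,-.083,.016,-.018)"
```

```text
t 26.37 tcp [ 0.6889 -0.0818  0.016 ] jaw -0.018 q6 [-0.26  0.57  1.64  0.    0.93 -0.25] gap 0.0568 F [-0.1 -0.2  0.7]
 shift [-0.0012  0.0001 -0.    ]  turn [ 0.003  0.    -0.   ]  or [ 1.000e-03 -5.000e-03  3.141e+00]
```

View pics/p2.png

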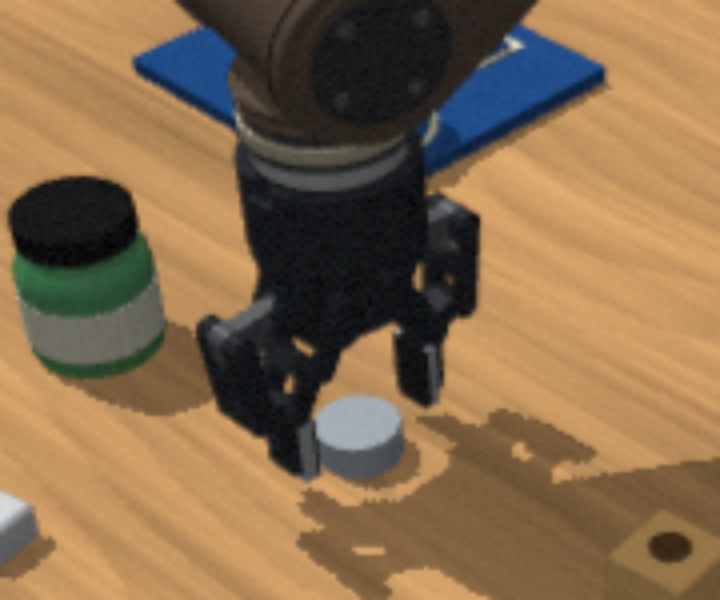

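Request:
{"op": "move_arm", "data": {"motion": [[0, 0, 0, 0, 0, 0, 0], [0, 0, 0, 0, 0, 0, 0], [0, 0, 0, 0, 0, 0, 0], [0, 0, 0, 0, 0, 0, 0], [0, 0, 0, 0, 0, 0, 0], [0, 0, -0.015, 0, 0, 0, 0], [0, 0, -0.04, 0, 0, 0, 0], [0, 0, -0.075, 0, 0, 0, 0]], "force": 60}}

```text
time_s: 27.03
tcp_pos: [0.6844, -0.0807, 0.086]
tool_rot: [-0.004, 0.714, 0.7, -0.002]
ft_force: [0.4, -0.9, -2.1]
finger_gap: 0.0376
```

```bash
python3 -c "
from h import *
im=manip.get_image('scene')
cv2.imwrite('pics/p3.png',cv2.resize(im[150:310,160:340,::-1],None,fx=4,fy=3.75))
plan(.5008,.2869,.125,-.056)"
```

```text
t 27.08 tcp [ 0.6904 -0.0821  0.0975] jaw -0.018 q6 [-0.26  0.46  1.62  0.    1.05 -0.25] gap 0.0375 F [ 3.6 -0.1  4.2]
 shift [ 0.3654 -0.1961 -0.0296]  turn [0.008 0.001 0.038]  or [-2.000e-03  1.200e-02 -3.104e+00]
```

View pics/p3.png

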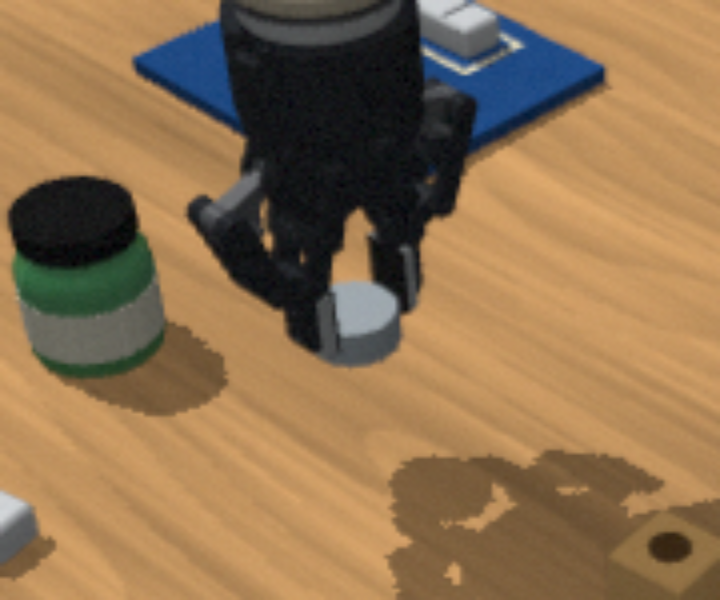

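The puck is held flat. Carrying it to the green board.

Request:
{"op": "move_arm", "data": {"motion": [[0.03, -0.016, -0.03, 0, 0, 0, 0], [0.064, -0.034, -0.035, 0, 0, 0, 0], [0.098, -0.053, -0.035, 0, 0, 0, 0], [0.132, -0.071, -0.035, 0, 0, 0, 0], [0.166, -0.089, -0.035, 0, 0, 0.038, 0], [0.2, -0.107, -0.035, 0, 0, 0.038, 0], [0.234, -0.125, -0.035, 0, 0, 0.038, 0], [0.265, -0.142, -0.035, 0, 0, 0.038, 0]]}}

```text
time_s: 27.75
tcp_pos: [0.5491, 0.1876, 0.1245]
tool_rot: [0.0, 0.727, 0.687, 0.0]
ft_force: [0.8, -0.5, -1.8]
finger_gap: 0.0372
```

Request:
{"op": "move_arm", "data": {"motion": [[0.035, -0.021, 0, 0, 0, 0, 0], [0.07, -0.042, 0, 0, 0, 0, 0], [0.09, -0.053, 0, 0, 0, 0, 0], [0.098, -0.058, 0, 0, 0, 0, 0], [0.098, -0.058, 0.02, 0, 0, 0, 0], [0.098, -0.058, 0.04, 0, 0, 0, 0], [0.098, -0.058, 0.04, 0, 0, 0, 0], [0.098, -0.058, 0.04, 0, 0, 0, 0]]}}

```text
time_s: 28.42
tcp_pos: [0.4975, 0.2861, 0.0833]
tool_rot: [-0.0, 0.727, 0.687, -0.001]
ft_force: [0.3, -1.2, -1.8]
finger_gap: 0.0371
```

```bash
python3 -c "
from h import *
im=manip.get_image('scene')
cv2.imwrite('pics/p4.png',cv2.resize(im[220:390,430:640,::-1],None,fx=3.5,fy=3.5))
for i in range(3): im=manip.get_image('scene')
plan(.5008,.2869,.028,-.056)"
```

```text
t 28.62 tcp [0.4999 0.287  0.0863] jaw -0.057 q6 [ 0.35  0.24  1.93 -0.    0.96  0.4 ] gap 0.0372 F [ 0.4  0.3 -1.2]
 shift [-0.0001  0.0007  0.0583]  turn [ 0.004 -0.001 -0.001]  or [-2.00e-03 -6.00e-03  3.14e+00]
```

View pics/p4.png

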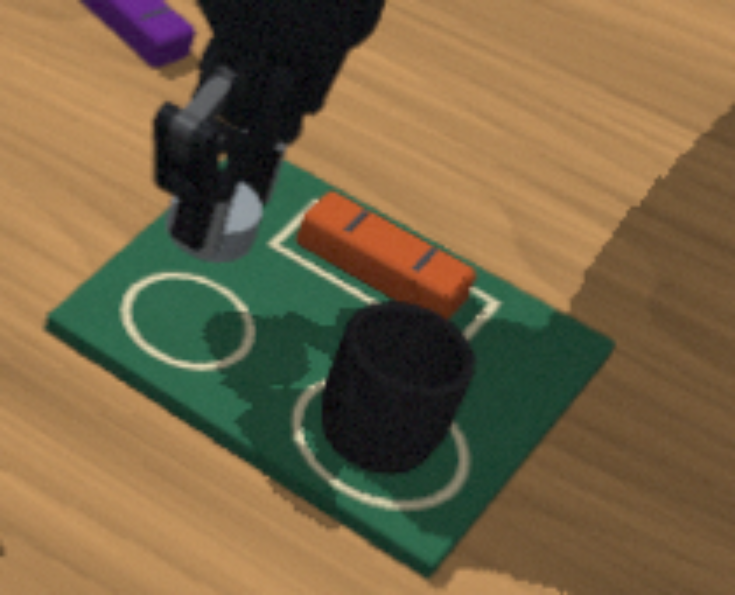

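Request:
{"op": "move_arm", "data": {"motion": [[0, 0.001, 0.015, 0, 0, 0, 0], [0, 0.001, 0.03, 0, 0, 0, 0], [0, 0.001, 0.042, 0, 0, 0, 0], [0, 0.001, 0.049, 0, 0, 0, 0], [0, 0.001, 0.052, 0, 0, 0, 0], [0, 0.001, 0.052, 0, 0, 0, 0], [0, 0.001, 0.052, 0, 0, 0, 0], [0, 0.001, 0.052, 0, 0, 0, 0]]}}

```text
time_s: 29.28
tcp_pos: [0.5004, 0.2873, 0.0336]
tool_rot: [0.001, 0.727, 0.687, 0.001]
ft_force: [-0.5, -0.1, -2.3]
finger_gap: 0.0371
```

```bash
python3 -c "
from h import *
im=manip.get_image('scene')
cv2.imwrite('pics/p5.png',cv2.resize(im[220:390,430:640,::-1],None,fx=3.5,fy=3.5))
plan(.5008,.2869,.028,-.056)"
```

```text
t 29.33 tcp [0.5003 0.2873 0.0337] jaw -0.057 q6 [ 0.35  0.33  1.94 -0.    0.87  0.4 ] gap 0.0375 F [ 0.1 -0.2 -0.9]
 shift [-0.0004  0.0005  0.0057]  turn [ 0.003 -0.001 -0.001]  or [-1.000e-03 -4.000e-03  3.141e+00]
```

View pics/p5.png

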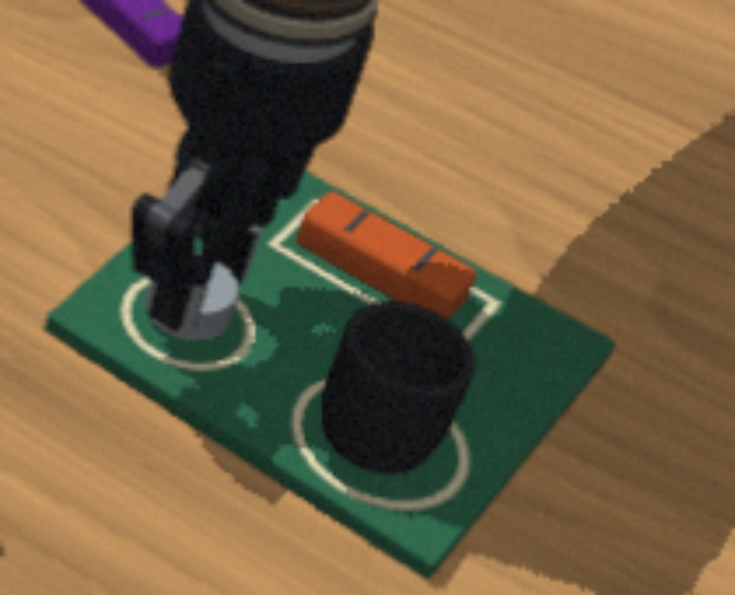

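Request:
{"op": "move_arm", "data": {"motion": [[-0.002, 0, 0.002, 0, 0, 0, 0], [-0.002, 0, 0.004, 0, 0, 0, 0], [-0.002, 0, 0.006, 0, 0, 0, 0], [-0.002, 0, 0.0065, 0, 0, 0, 0], [-0.002, 0, 0.0065, 0, 0, 0, 0], [-0.002, 0, 0.0065, 0, 0, 0, 0]]}}

```text
time_s: 29.83
tcp_pos: [0.4999, 0.285, 0.0283]
tool_rot: [0.0, 0.727, 0.687, -0.0]
ft_force: [-5.1, -2.1, 9.6]
finger_gap: 0.0372
```

```bash
python3 -c "
from h import *
im=manip.get_image('scene')
cv2.imwrite('pics/p6.png',cv2.resize(im[220:390,430:640,::-1],None,fx=3.5,fy=3.5))
plan(.5008,.2869,.028,-.056)"
```

```text
t 29.88 tcp [0.4999 0.285  0.0283] jaw -0.056 q6 [ 0.34  0.34  1.95 -0.    0.86  0.4 ] gap 0.0372 F [-4.6 -3.4  9.6]
 shift [0.0019 0.0008 0.0003]  turn [ 0.001  0.001 -0.   ]  or [ 1.000e-03 -1.000e-03  3.141e+00]
```

View pics/p6.png

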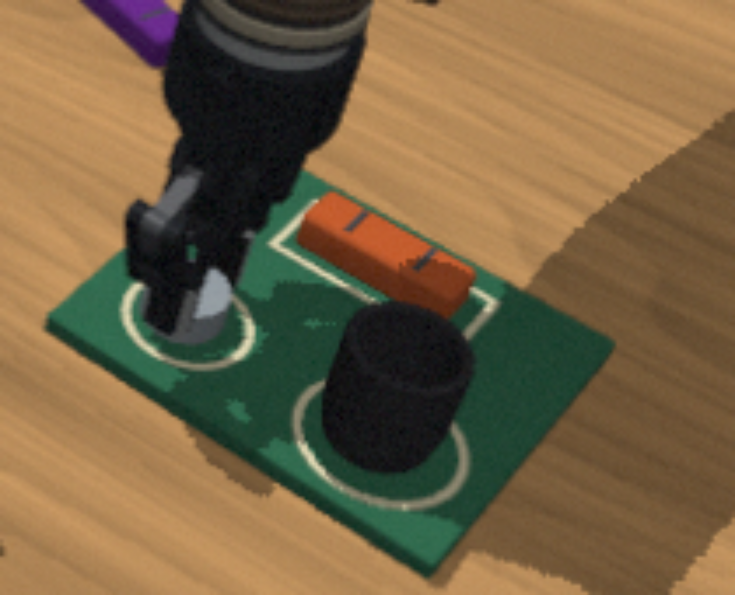

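The puck is down in its ring. I'll release it, rise and back away to the middle for a final look.

Request:
{"op": "move_arm", "data": {"motion": [[0, 0, -0.001, 0, 0, 0, 0.8], [0, 0, -0.001, 0, 0, 0, 0.8], [0, 0, -0.001, 0, 0, 0, 0.8], [0, 0, -0.001, 0, 0, 0, 0.8], [0, 0, -0.02, 0, 0, 0, 0.8], [0, 0, -0.055, 0, 0, 0, 0.8], [0, 0, -0.09, 0, 0, 0, 0.8], [0, 0, -0.12, 0, 0, 0, 0.8]]}}

```text
time_s: 30.55
tcp_pos: [0.4995, 0.2851, 0.1478]
tool_rot: [0.0, 0.727, 0.687, 0.001]
ft_force: [0.7, 0.2, 0.6]
finger_gap: 0.0688
```

Request:
{"op": "move_arm", "data": {"motion": [[-0.3, 0, 0, 0, 0, 0, 0.8], [-0.3, 0, 0, 0, 0, 0, 0.8], [-0.3, 0, 0, 0, 0, 0, 0.8], [-0.3, 0, 0, 0, 0, 0, 0.8], [-0.3, 0, 0, 0, 0, 0, 0.8], [-0.3, 0, 0, 0, 0, 0, 0.8], [-0.3, 0, 0, 0, 0, 0, 0.8], [-0.3, 0, 0, 0, 0, 0, 0.8]]}}

```text
time_s: 31.22
tcp_pos: [0.4823, -0.0193, 0.1464]
tool_rot: [0.001, 0.728, 0.685, -0.0]
ft_force: [-0.2, 1.1, 0.0]
finger_gap: 0.068
```

```bash
python3 -c "
from h import *
for n in ('top','scene'):
  for i in range(3): im=manip.get_image(n)
  cv2.imwrite('pics/f_%s.png'%n,im[:,:,::-1])
plan(.5,0,.15,0)
a=cv2.imread('pics/f_top.png');
cv2.imwrite('pics/f_z.png',np.hstack([cv2.resize(a[235:360,70:205],None,fx=2.9,fy=2.9,interpolation=cv2.INTER_CUBIC),cv2.resize(a[235:360,420:555],None,fx=2.9,fy=2.9,interpolation=cv2.INTER_CUBIC)]))"; python3 meas.py pics/f_top.png | grep -v tan
```

```text
t 31.52 tcp [ 0.4824 -0.0131  0.146 ] jaw -0.055 q6 [-0.24 -0.04  2.12  0.    1.06 -0.18] gap 0.0683 F [ 0.8  0.4 -0.2]
 shift [ 0.0141  0.0169 -0.004 ]  turn [ 0.001 -0.001 -0.055]  or [-1.000e-03 -1.000e-03  3.087e+00]
copper px [128. 323.] xy [0.4086 0.349 ] size 33 27 long-axis yaw 1.508
grey px [403. 382.] xy [ 0.3052 -0.1576] size 79 28 long-axis yaw 0.534
grey px [493. 322.] xy [ 0.4074 -0.3314] size 83 33 long-axis yaw 1.55
grey px [162. 274.] xy [0.5021 0.2888] size 39 39 long-axis yaw -0.747
grey px [471. 266.] xy [ 0.5168 -0.2968] size 65 54 long-axis yaw 0.124
grey px [405. 107.] xy [ 0.8427 -0.1822] size 79 28 long-axis yaw -1.396
dark px [287. 371.] xy [0.2787 0.0458] size 360 216 long-axis yaw -0.331
dark px [106. 269.] xy [0.506 0.391] size 74 54 long-axis yaw 1.254
dark px [322. 273.] xy [ 0.5016 -0.0143] size 162 93 long-axis yaw 1.314
dark px [445. 154.] xy [ 0.7353 -0.2529] size 56 54 long-axis yaw -1.551
green px [135. 293.] xy [0.458  0.3399] size 200 177 long-axis yaw 1.514
   outline px [132. 323.] xy 0.4083 0.3424 size 102 49 ang 86.8
   outline px [163. 274.] xy 0.5006 0.2871 size 63 63 ang 47.0
blue px [481. 291.] xy [ 0.4625 -0.3242] size 200 176 long-axis yaw 1.551
   outline px [492. 300.] xy 0.4622 -0.3219 size 186 164 ang 88.3
```

View pics/f_z.png

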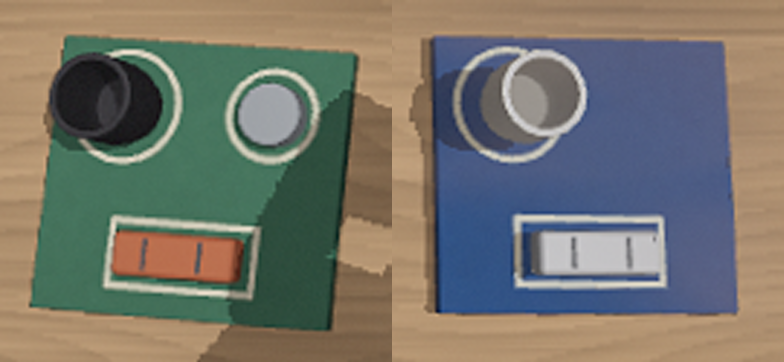

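View pics/f_scene.png

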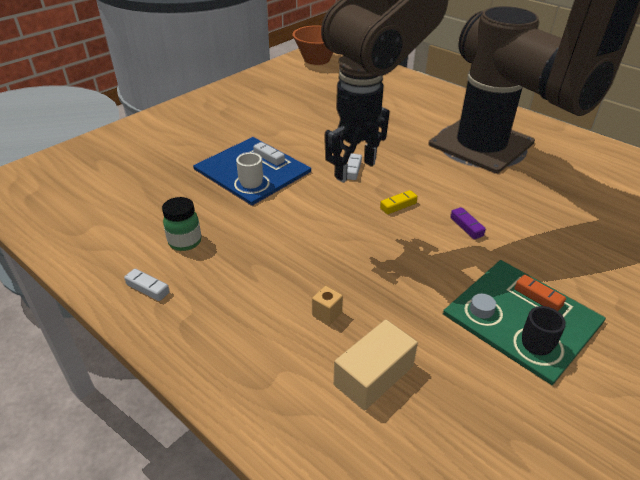

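View pics/f_top.png

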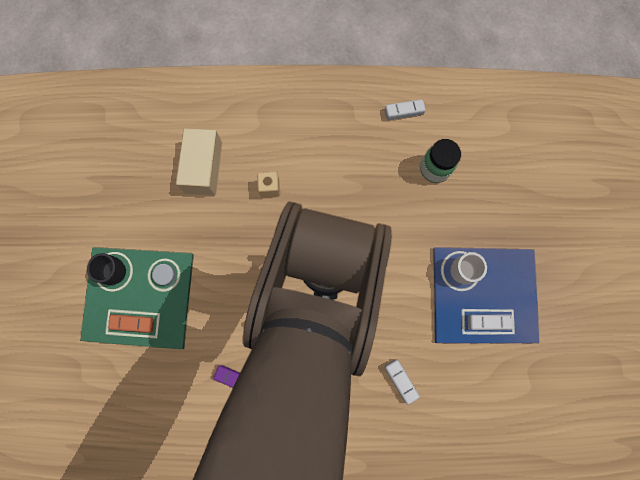

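```bash
python3 - <<'E'
from h import *
B={"g":(np.array([.458,.3397]),-.056),"b":(np.array([.4625,-.3242]),-.019)}
def loc(b,p):
    c,a=B[b]; d=np.asarray(p)-c; R=np.array([[np.cos(a),np.sin(a)],[-np.sin(a),np.cos(a)]]); return (R@d*1000).round(1)
for n in ("top","scene"):
    im=cv2.imread(f"pics/f_{n}.png"); hsv=cv2.cvtColor(im,cv2.COLOR_BGR2HSV); H,S,V=[hsv[:,:,i].astype(int) for i in range(3)]
    def box(m,roi,b,name,h):
        k=np.zeros(m.shape,np.uint8); x0,y0,x1,y1=roi; k[y0:y1,x0:x1]=m[y0:y1,x0:x1]*255
        k=cv2.morphologyEx(k,cv2.MORPH_CLOSE,np.ones((5,5)));k=cv2.morphologyEx(k,cv2.MORPH_OPEN,np.ones((4,4)))
        c=max(cv2.findContours(k,cv2.RETR_EXTERNAL,cv2.CHAIN_APPROX_NONE)[0],key=cv2.contourArea)[:,0,:]
        P,C=ray(n,c,.012+h); (cx,cy),s,a=cv2.minAreaRect((P*1000).astype(np.float32)); p=np.array([cx,cy])/1e3
        p=p+(p-C[:2])*h/2/(C[2]-.012); print(n,name,loc(b,p),np.round(s),round(a,1))
    cop=(S>125)&((H<12)|(H>175))&(V>70); gr=(S<60)&(V>90)
    if n=="top":
        box(cop,(95,305,165,340),"g","copper",.022); box(gr,(468,313,513,331),"b","alu",.022); box(gr,(150,260,176,288),"g","puck",.02)
        print("rim dark",loc("g",ray(n,(70+90/2.9,235+95/2.9),.072)[0][0])); print("rim white",loc("b",ray(n,(420+(543-391.5)/2.9,235+92.5/2.9),.072)[0][0]))
    else:
        box(cop,(505,270,580,315),"g","copper",.022); box(gr,(465,290,500,322),"g","puck",.02); box(gr,(250,141,288,168),"b","alu",.022)
cv2.imwrite("pics/f_z2.png",np.hstack([cv2.resize(cv2.imread("pics/f_scene.png")[y:y+60,x:x+60],None,fx=6,fy=6,interpolation=cv2.INTER_CUBIC) for x,y in ((515,305),(222,145))]))
E
```

```text
top copper [-51.3  -4.5] [83. 27.] 87.0
top alu [-52.5  -3. ] [81. 27.] 89.0
top puck [ 43.8 -54.2] [52. 47.] 3.1
rim dark [43.6 44.1]
rim white [43.6 48.2]
scene copper [-47.6   0. ] [81. 44.] 87.0
scene puck [ 48.5 -59.8] [39. 62.] 61.5
scene alu [-45.1   9.8] [106.  81.] 44.7
```

View pics/f_z2.png

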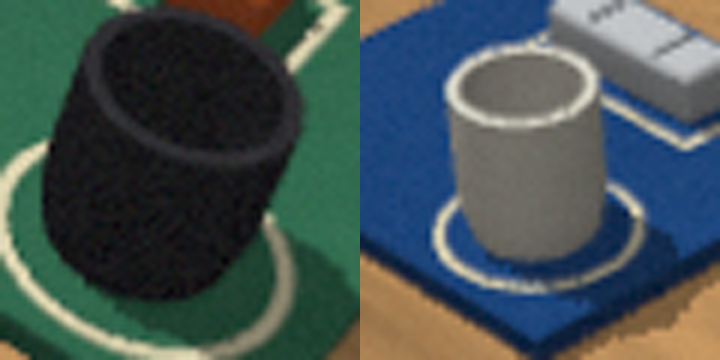

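```bash
python3 - <<'E'
from h import *
B={"g":(np.array([.458,.3397]),-.056),"b":(np.array([.4625,-.3242]),-.019)}
def loc(b,p):
    c,a=B[b]; d=np.asarray(p)-c; R=np.array([[np.cos(a),np.sin(a)],[-np.sin(a),np.cos(a)]]); return (R@d*1000).round(1)
for nm,n,b,p,z in [("dark","scene","g",(547,319.5),.072),("white","scene","b",(249,159.7),.072),("puck","top","g",(163.2,274.4),.032),("ring","scene","g",(483.8,311.8),.012)]:
    print(nm,n,loc(b,ray(n,p,z)[0][0]))
im=cv2.imread("pics/f_scene.png"); cv2.imwrite("pics/f_z3.png",cv2.resize(im[285:335,455:515],None,fx=8,fy=8,interpolation=cv2.INTER_CUBIC))
E
```

```text
dark scene [47.4 48. ]
white scene [47.3 53. ]
puck top [ 43.1 -57.2]
ring scene [ 46.7 -48.4]
```

View pics/f_z3.png

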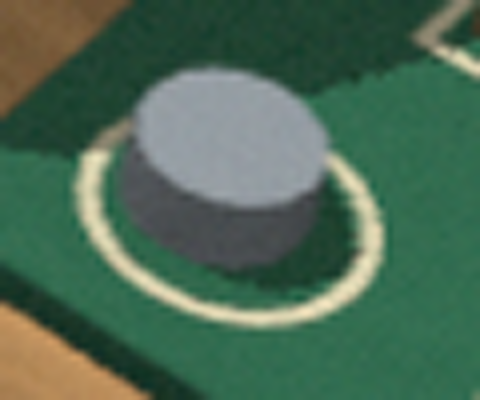

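```bash
python3 - <<'E'
from h import *
c,a=np.array([.458,.3397]),-.056; R=np.array([[np.cos(a),np.sin(a)],[-np.sin(a),np.cos(a)]])
for nm,n,p,z in [("pucktop","scene",(483.9,302.1),.032),("puckbase","scene",(455+222/8,285+198/8),.012),("ring","scene",(455+230/8,285+218/8),.012)]:
    print(nm,(R@(ray(n,p,z)[0][0]-c)*1000).round(1))
im=cv2.imread("pics/f_top.png"); cv2.imwrite("pics/f_z4.png",cv2.resize(im[250:300,135:195],None,fx=8,fy=8,interpolation=cv2.INTER_CUBIC))
E
```

```text
pucktop [ 46.6 -52.9]
puckbase [ 44.  -52.2]
ring [ 47.7 -47.9]
```

View pics/f_z4.png

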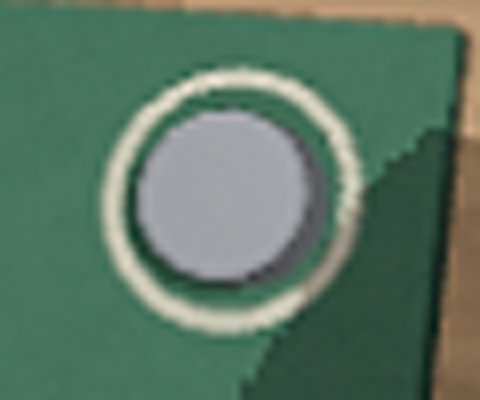

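Every item sits inside its outline and the bystanders have not moved, so I'm handing in.

```bash
python3 -c "
from plant import manip
print(manip.state()['time_s']); print(manip.job_done())"
```

```text
31.5167
the job is handed in; nothing more can be done
None
```

Both kits are made up and handed in at 31.5 s of robot time. On the green board are the dark crucible, the copper bar and the tin puck. On the blue board are the white crucible and the leftmost aluminium bar.

I set each item down until I felt contact on the board (about 10–17 N) before letting go. The last pictures showed all five flat or upright inside their outlines, with the arm clear of everything. The kiln post, firebrick and jar looked to be where they started; I compared those by eye, not by measurement.

Offsets from the outline centres, in mm along board x and y; the limit is ±12.5:

| Item | Top view | Scene view |
|---|---|---|
| Dark crucible | -1.4, -5.9 | +2.4, -2.0 |
| White crucible | -1.4, -1.8 | +2.3, +3.0 |
| Copper bar | -1.3, -4.5 | +2.4, 0 |
| Aluminium bar | -2.5, -3.0 | not usable |
| Tin puck | about -2, -7 | about +1.6, -2.9 |

- **View disagreement:** the two cameras differ by about 4–5 mm, which I put down to calibration and hand-picked pixel centres.
- **Failed checks:** the scene-view measurement of the aluminium bar picked up other pixels, so I discarded it. Both automatic puck measurements also took in the painted ring, so the puck figures come from hand-picked top-face centres instead.
- **Puck, direct check:** in the last top-view close-up its base was within about 2 mm of the ring's centre, with a clear gap all round.

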